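# Stand the washed cutting board in the board rack

## Robot

A 6-joint arm with a two-finger parallel gripper is mounted at the origin on the work surface. World frame = base frame: x ahead of the robot, y to its left, z up, the work surface at z = 0. Lengths are in m, angles in rad, forces in N, time in s.
With the tool pointing down it reaches from about 0.35 to 0.85 m from the base axis. Payload 8.1 kg.
Tool frame: the origin (TCP) lies between the finger pads; the fingertips stand 14 mm ahead of it and the grasp point (between the pads) lies 5 mm behind it; z points along the fingers, y is the direction in which the jaws open and shut (so a half turn about z gives the same grasp; the last joint's range is limited). The gripper opens to 93 mm and grips with 3 to 60 N. Pads are 15 mm wide; open, the fingers measure 128 mm over their backs; the gripper's body (75 mm by 188 mm) begins 65 mm behind the grasp point.
Start: joints at [1.063, 0.13, 1.488, -0, 1.523, -0.085], TCP at [0.246, 0.547, 0.212] pointing down, gripper open.
Joint ranges: [-2.96, 2.96], [-0.89, 2.26], [0.02, 2.5], [-1.34, 4.48], [0, 2.73], [-2.66, 2.66]. Speed limits (rad/s): [2.39, 2.39, 2.79, 3.14, 3.14, 3.14].

## Interface

Orientations are given as a rotation vector (axis times angle).
In Python, from plant import robot gives the robot as it stands.
- The arm moves only by the tool step_arm, never from a script. Its argument "targets" is a list of rows, each an object of numbers: "tx", "ty", "tz": the shift along the tool's x, y, z in mm; "ax", "ay", "az": the turn, a rotation vector about the tool's x, y, z in rad; "grip": the closure in counts, from 0 (fully open) to 255 (shut). In form: [{"tx": .., "ty": .., "tz": .., "ax": .., "ay": .., "az": .., "grip": ..}, ...]. A call has 1 to 20 rows; each row shifts and turns the commanded pose from where the row before left it, along the tool's axes as they then stand; what a row does not reach is not made up. A row lasts 1/10 s, in which the tool goes at most 50 mm and 8.59 degrees, less where a joint would pass 70% of its speed; a pose out of reach is approached as far as the arm can. A call with a gripper value outside its range is refused whole. The fingers move at their own pace and stop on an object; "squeeze" is the grip in N (left out, the last holds). Time passes only in rows, so rows that do not move let the fingers close. It gives the time, the measured TCP pose, the force and the opening at its end, in the units of the state.
- robot.read_state(): the state, without advancing time (a new reading comes with each control period).
- robot.read_camera(name): name is "scene" or "top" or "wrist"; returns a dict with "frame" (420x560x3 uint8, blue, green, red), "fx", "fy", "cx", "cy" (pixels), "R" (3x3) and "t" (3): a world point X has camera coordinates R X + t. Camera axes: x right, y down, z forward; pixel columns grow to the right and rows downward; lengths in m; the calibration is good to about 2 mm. A picture is of the moment at which its call begins. There is no depth.
- robot.close_job(): hands the job in, once; it reports no verdict.
The state is a dict: "t": time; "q": joint angles; "dq": joint speeds; "joint_torque": joint torques, N m; "tool_pos": TCP position; "orientation": TCP orientation; "force": force on the tool from outside, world axes, zero at the start; "wrist_torque": the same for the moment, N m; "opening": finger opening in m.
Only numpy, scipy, OpenCV 4.12 (cv2) and the standard library are available. Lean on these libraries where they do the work, as an engineer would, in place of code of your own. Each camera call takes 0.05 s, during which the arm holds its last target.

## Task

The buff cutting board has been washed and left leaning against the upturned pan in the drip tray. Stand it upright on its long edge in the board rack, in the gap between the blue board and the bookend and roughly centred, without dropping it or letting it fall, then slide the bookend up until the three boards stand snug against the end plate. Do not knock over the boards already in the rack, and leave the knife and the small dish where they lie.

Things in the scene. Friction and masses are not known exactly. Their poses are not given: they have to be found in the camera images.
- board: Buff cutting board: 20 mm thick (x), 220 mm long (y), 150 mm high (z), about 0.55 kg. Origin: centre of its lower long edge face. It starts with that edge in the drip tray, against the tray's far wall, and its z axis leaning 30 degrees from vertical towards the robot's side (tray -x) onto the pan's top edge, which it meets 83 mm up; the upper 65 mm of both faces is free.
- board_mid (a point): Centre of the buff board, 75 mm along its z axis from its origin.
- drip_tray: Steel tray fixed to the bench, 240 mm wide (y), walls 20 mm high, floor 3 mm, with a fixed upturned steel pan 162 x 170 mm in it, top at z = 75 mm. Origin on the bench under the leaning board's foot; the tray spans x = -240 to +12 mm, the pan x = -213 to -51 mm, centred in y. Tray and rack may stand on either side.
- rack: Steel board rack fixed to the bench: base 225 x 180 mm (x = -150 to +75 mm), its top at z = 8 mm, and a fixed end plate 100 mm high at its far end, inner face at x = +68 mm. Origin on the bench, on the centre line. Boards stand in a row along x, long edges along y. When all three are snug, the buff board fills x = 12 to 32 mm.
- blue_board: Blue cutting board 18 x 200 x 100 mm (x, y, z) standing loose on its long edge in the rack, its near face at about x = +31 mm of the rack; origin at the centre of its underside.
- red_board: Red cutting board, the same size, standing loose between the blue one and the end plate; origin at the centre of its underside.
- bookend (a joint): Position (m) of the dark steel bookend sliding along the rack; 0 is farthest from the end plate, grows towards it (rack +x). Its flat face plate, 150 mm wide, up to 109 mm above the bench, is at rack x = -0.070 + value. Starts at 0 to 0.03; with three boards snug it reads 0.082. Slides with about 2.5 N and stays where left.
- bookend_grip (a point): Middle of the bookend's orange grip bar: 14 mm diameter, 58 mm long, along the slide direction (rack x), on an 8 mm fin, 115 mm above the bench and 40 mm behind the face plate (rack x = -0.110 + joint value). Pinch it across from above, fingers closing along rack y.
- petty_knife: Small kitchen knife with a dark wooden handle, about 210 mm long and 20 mm high, lying on the bench between tray and rack. Origin on the bench near its middle. Leave alone.
- dish: Small blue ceramic sauce dish, 68 mm across, 30 mm high, on the bench between tray and rack, nearer the robot than the knife. Origin at the centre of its underside. Leave alone.
Things that resemble listed ones, but are neither listed nor needed, are in the scene too. There is more than one size of the red_board; the job needs the larger.

How it is judged:
On the way:
1. the buff board stands on its long edge on the rack's base, in the row between the blue board and the bookend (within 17 degrees of upright) (angle between the z axis of board and the z axis of rack, either way round below 0.3 rad and angle between the x axis of board and the x axis of rack, either way round below 0.4 rad and z of board_mid in the frame of rack between 0.07 and 0.09 m and x of board_mid in the frame of rack between -0.08 and 0.035 m and y of board_mid in the frame of rack between -0.08 and 0.08 m), for 0.2 s.
At the end, for the whole second after the job is handed in: The buff board rests on its long edge in the rack between blue board and bookend: upright to 5 degrees, square to the row to 7 degrees, centred across the rack to 50 mm. Blue and red boards still stand (7 degrees). At most 6 mm of play in the row: bookend above 0.076 (angle between the z axis of board and the z axis of rack, either way round below 0.09 rad and angle between the x axis of board and the x axis of rack, either way round below 0.12 rad and z of board_mid in the frame of rack between 0.077 and 0.089 m and x of board_mid in the frame of rack between 0.012 and 0.03 m and y of board_mid in the frame of rack between -0.05 and 0.05 m and value of joint bookend above 0.076 m and angle between the z axis of each of blue_board, red_board and the z axis of rack, either way round below 0.12 rad and linear speed of board below 0.02 m/s); the robot touches nothing.
It fails at once if the buff board is dropped or falls (moves faster than 0.45 m/s while the fingers do not touch it) (contact force between board and the fingers below 0.05 N and linear speed of board above 0.45 m/s).
It fails at once if a board already in the rack is knocked over (over 20 degrees) (angle between the z axis of any of blue_board, red_board and the z axis of rack, either way round above 0.35 rad).
It fails at once if the knife or the small dish is moved by more than 25 mm (distance of any of petty_knife, dish from where it was at the start of the episode above 0.025 m).
It also fails if it takes over 48 s, if anything falls off the work surface, if the arm or the gripper's body presses on something with over 40 N, if the wrist force passes 120 N, or if a joint passes its speed limit or range.

## Working session

There is one attempt and no reset: what is moved stays moved. The work goes in short steps, Python scripts to look and compute and a tool call to move; the robot and the scene stay as the last step left them, time stands still between calls to the robot, and variables do not carry over. Pictures are saved under pics/ and viewed, and the job is handed in when it is done.

Besides the shell and the picture viewer there is one more tool, called as a command line: name --argument value ..., lists and objects as JSON in quotes. step_arm: Moves the arm, as the interface text tells. Its arguments: {"type":"object","properties":{"targets":{"type":"array"},"squeeze":{"type":"number"}},"required":["targets"]}

```bash
mkdir -p pics; ls; python3 - <<'E'
from plant import robot
import cv2,pickle
print(robot.read_state())
for n in ("scene","top","wrist"):
    c=robot.read_camera(n); cv2.imwrite(f"pics/{n}0.png",c["frame"]); pickle.dump(c,open(f"{n}0.pkl","wb"))
    print(n,c["fx"],c["cx"],c["cy"],c["R"],c["t"])
E
```

```text
pics
{'t': 0.0, 'q': array([ 1.06260186e+00,  1.31192736e-01,  1.48928758e+00,  2.42031952e-07,
        1.52297342e+00, -8.54098749e-02]), 'dq': array([-6.54704133e-04,  3.36158312e-04,  4.44508894e-05,  9.18040971e-04,
       -4.98052747e-04, -1.26747213e-03]), 'joint_torque': array([ 1.57692673e-03, -5.59833884e+01, -4.91771185e+01,  7.68517004e-02,
        3.54469148e-02, -2.03731556e-04]), 'tool_pos': array([0.24588203, 0.54666725, 0.21136404]), 'orientation': array([-6.59058892e-01, -3.07112632e+00,  2.79495667e-03]), 'force': array([ 1.15870037,  0.41122831, -0.19926289]), 'wrist_torque': array([ 0.0631044 ,  0.00474443, -0.00721942]), 'opening': 0.0932639028544315}
scene 455.2109303167008 275.40054971036784 207.8900809926823 [[-0.7197849   0.69416116  0.00706973]
 [ 0.45998778  0.48454537 -0.74406117]
 [-0.51992397 -0.53231201 -0.66807409]] [ 0.37276092 -0.1641926   1.18778885]
top 538.9216771278708 273.422950698421 215.36440804568826 [[-0.00345798 -0.99999216  0.00192945]
 [-0.98342936  0.00305096 -0.18126609]
 [ 0.18125878 -0.00252429 -0.9834322 ]] [-0.00906534  0.52726774  1.34008366]
wrist 364.95810385612947 282.5162916483472 206.30077618404673 [[ 0.41045038  0.91188197 -0.00132714]
 [ 0.87904492 -0.3952821   0.26651847]
 [ 0.2425088  -0.11055922 -0.9638289 ]] [-0.5997195  -0.0307031   0.39052179]
```

View pics/scene0.png

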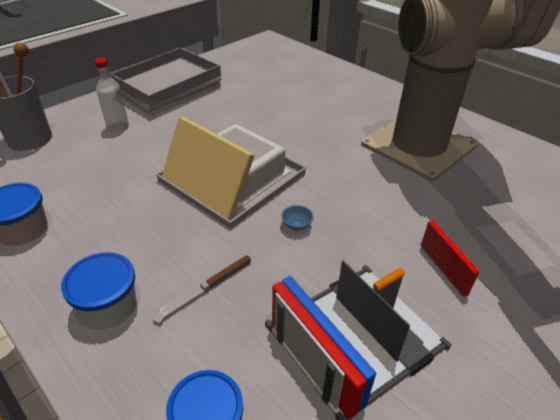

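View pics/top0.png

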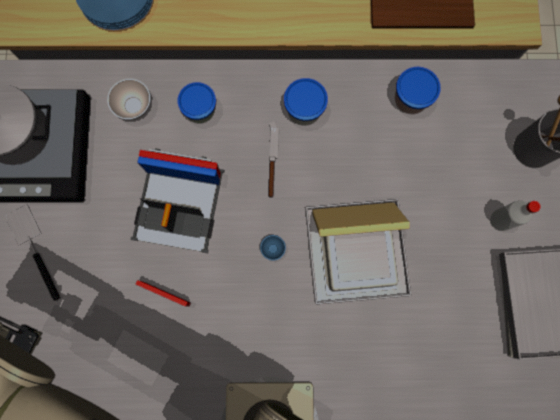

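View pics/wrist0.png

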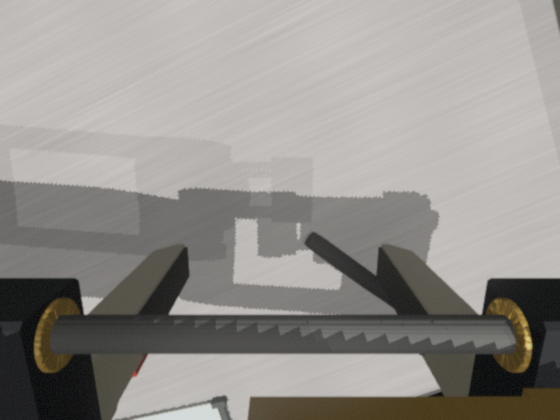

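The top view shows the buff board leaning in the tray at px (315-408, 205-233). The rack is at (135-218, 150-250), with the bookend's orange grip at (167,215). I'll measure these next.

```bash
cat > h.py <<'E'
import numpy as np,cv2,pickle
def ray(c,uv):
    d=np.array([(uv[0]-c["cx"])/c["fx"],(uv[1]-c["cy"])/c["fy"],1.]); R=np.array(c["R"]);t=np.array(c["t"]).ravel()
    return -R.T@t, R.T@d
def onz(c,uv,z):
    o,d=ray(c,uv); return o+d*(z-o[2])/d[2]
def tri(c1,u1,c2,u2):
    o1,d1=ray(c1,u1);o2,d2=ray(c2,u2)
    s=np.linalg.lstsq(np.c_[d1,-d2],o2-o1,rcond=None)[0]
    p,q=o1+s[0]*d1,o2+s[1]*d2
    return (p+q)/2,np.linalg.norm(p-q)
def proj(c,X):
    p=np.array(c["R"])@X+np.array(c["t"]).ravel(); return np.array([c["fx"]*p[0]/p[2]+c["cx"],c["fy"]*p[1]/p[2]+c["cy"]])
def load(n): return pickle.load(open(n+".pkl","rb"))
E
python3 - <<'E'
from h import *
t=cv2.imread("pics/top0.png")
cv2.imwrite("pics/zA.png",cv2.resize(t[190:310,295:420],None,fx=6,fy=5,interpolation=cv2.INTER_CUBIC)[:600])
cv2.imwrite("pics/zB.png",cv2.resize(t[140:260,120:240],None,fx=5,fy=5,interpolation=cv2.INTER_CUBIC))
s=cv2.imread("pics/scene0.png")
cv2.imwrite("pics/zC.png",cv2.resize(s[110:230,150:310],None,fx=5,fy=5,interpolation=cv2.INTER_CUBIC))
cv2.imwrite("pics/zD.png",cv2.resize(s[260:420,255:460],None,fx=3.7,fy=3.7,interpolation=cv2.INTER_CUBIC))
for n in("top0","scene0"):
    c=load(n);f=cv2.cvtColor(c["frame"],cv2.COLOR_BGR2HSV)
    for nm,lo,hi in(("buff",(15,90,60),(32,255,255)),("orange",(5,200,120),(16,255,255))):
        m=cv2.inRange(f,lo,hi); k,_=cv2.findContours(m,0,2)
        for q in k:
            if cv2.contourArea(q)>40 and cv2.boundingRect(q)[1]>60: 
                print(n,nm,cv2.contourArea(q),cv2.boundingRect(q),cv2.approxPolyDP(q,3,True).reshape(-1,2).tolist(), cv2.minAreaRect(q))
E
```

```text
top0 buff 49.0 (0, 397, 14, 20) [[13, 397], [0, 408], [0, 416]] ((4.7972917556762695, 405.2837829589844), (4.649905681610107, 23.017032623291016), 35.53767776489258)
top0 buff 63.0 (162, 204, 8, 22) [[169, 204], [165, 206], [162, 225]] ((165.59616088867188, 214.5192413330078), (4.510670185089111, 21.96500587463379), 11.309932708740234)
top0 buff 2183.5 (313, 203, 96, 34) [[408, 227], [381, 226], [407, 222], [393, 203], [313, 210], [318, 231], [324, 236]] ((360.2729797363281, 218.56784057617188), (28.157623291015625, 93.4737548828125), 84.66783905029297)
top0 buff 43.0 (550, 113, 10, 24) [[559, 113], [551, 136]] ((555.603515625, 124.74139404296875), (3.15682053565979, 24.326087951660156), 21.801406860351562)
scene0 buff 96.0 (375, 269, 28, 17) [[402, 270], [375, 284]] ((388.7720031738281, 277.4663391113281), (4.318894386291504, 30.376222610473633), 59.74356460571289)
scene0 buff 5296.0 (162, 117, 92, 102) [[179, 117], [162, 175], [230, 218], [253, 154]] ((205.13307189941406, 167.19522094726562), (93.08149719238281, 68.71178436279297), 27.8240966796875)
scene0 orange 187.5 (375, 269, 29, 20) [[403, 271], [399, 269], [375, 284], [380, 288]] ((389.48529052734375, 278.3088073730469), (7.202939987182617, 30.698246002197266), 59.03623962402344)
```

View pics/zA.png

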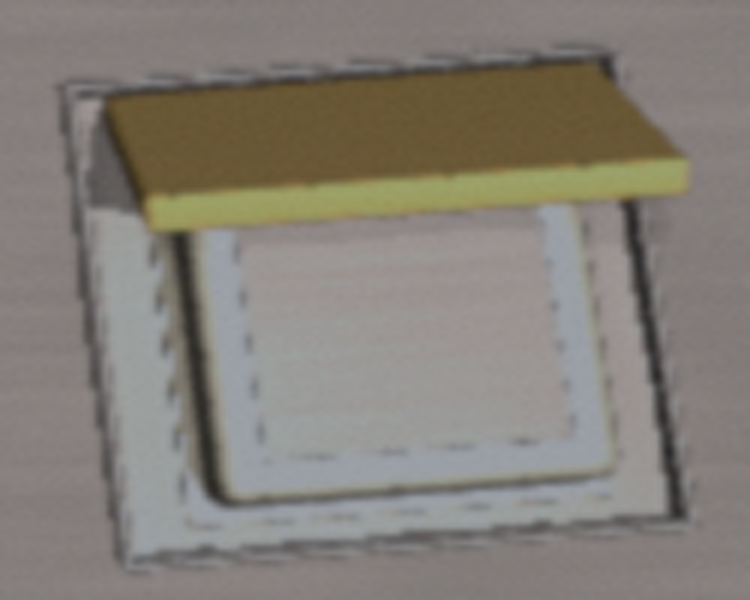

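View pics/zB.png

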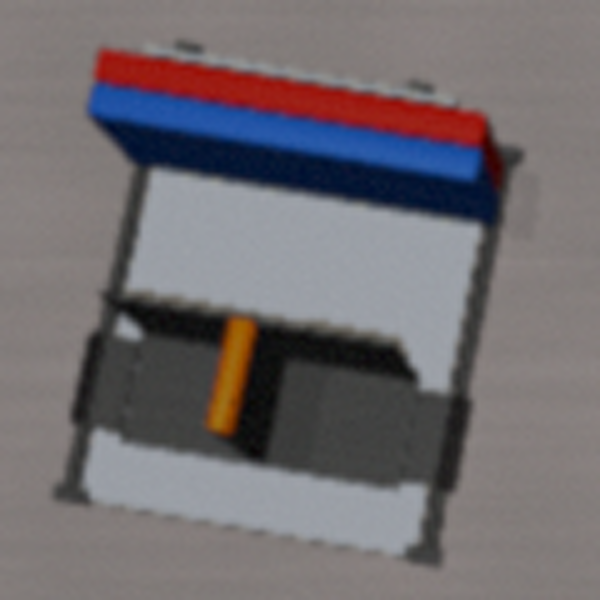

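View pics/zC.png

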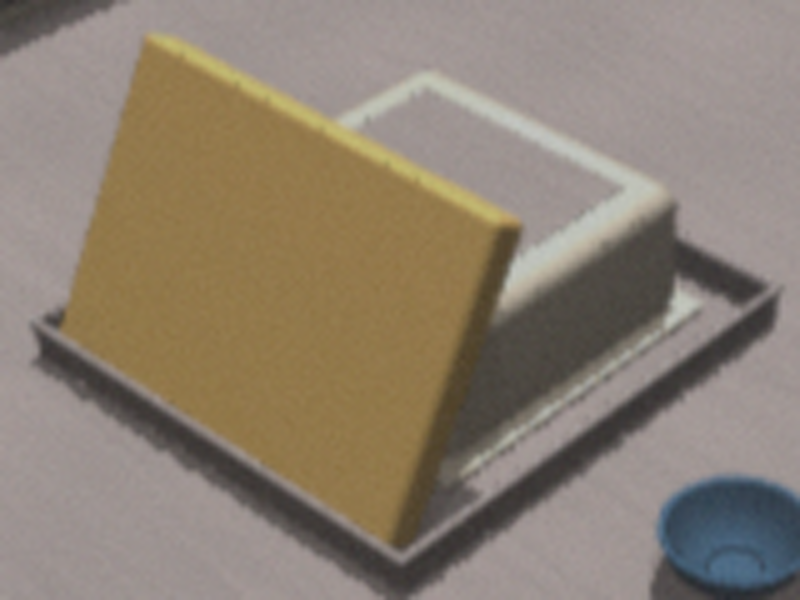

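View pics/zD.png

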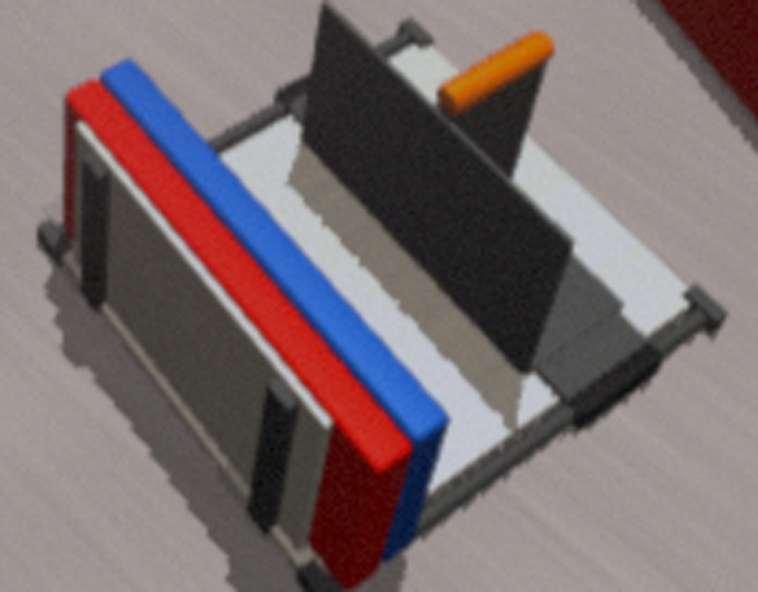

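```bash
python3 - <<'E'
from h import *
np.set_printoptions(precision=4,suppress=True)
c=load("top0");s=load("scene0")
zA=lambda x,y:((x+.5)/6-.5+295,(y+.5)/5-.5+190)
zB=lambda x,y:((x+.5)/5-.5+120,(y+.5)/5-.5+140)
zC=lambda x,y:((x+.5)/5-.5+150,(y+.5)/5-.5+110)
zD=lambda x,y:((x+.5)/3.7-.5+255,(y+.5)/3.7-.5+260)
def pr(l,a,b):
    d=a-b;print(l,a,b,"mid",(a+b)/2,"len",np.linalg.norm(d),"ang",np.degrees(np.arctan2(d[1],d[0])))
pr("board +x top edge z143",onz(c,zA(150,196),.143),onz(c,zA(685,160),.143))
pr("board -x top edge z133",onz(c,zA(155,230),.133),onz(c,zA(688,190),.133))
pr("scene +x top edge",onz(s,zC(148,40),.143),onz(s,zC(500,230),.143))
a=tri(c,zA(150,196),s,zC(148-0,40)) # which corner? try both
b=tri(c,zA(150,196),s,zC(500,230));d=tri(c,zA(685,160),s,zC(148,40));print("tri",a,b,d)
# scene bottom
pr("tray far corners z20",onz(c,zA(62,88),.02),onz(c,zA(612,50),.02))
pr("tray near corners z20",onz(c,zA(128,566),.02),onz(c,zA(685,520),.02))
pr("blue near top z108",onz(c,zB(90,110),.108),onz(c,zB(478,180),.108))
pr("red/blue seam z108",onz(c,zB(97,84),.108),onz(c,zB(485,147),.108))
pr("red far z108",onz(c,zB(100,48),.108),onz(c,zB(488,115),.108))
pr("scene blue near z108",onz(s,zD(128,60),.108),onz(s,zD(447,418),.108))
pr("bookend plate top z109",onz(c,zB(103,298),.109),onz(c,zB(402,342),.109))
pr("bookend scene z109",onz(s,zD(322,3),.109),onz(s,zD(572,243),.109))
pr("grip top z122",onz(c,zB(242,318),.122),onz(c,zB(222,434),.122))
pr("grip scene z115",onz(s,zD(545,44),.12),onz(s,zD(450,100),.12))
pr("base near caps z~10",onz(c,zB(72,492),.012),onz(c,zB(425,552),.012))
pr("left rod, near->",onz(c,zB(145,170),.012),onz(c,zB(72,492),.012))
pr("base rods right",onz(c,zB(512,152),.012),onz(c,zB(425,552),.012))
pr("dish",onz(c,(272,247),.03),onz(c,(272,247),.0))
pr("knife",onz(c,(271,194),.01),onz(c,(274,126),.01))
E
```

```text
board +x top edge z143 [ 0.4768 -0.1206  0.143 ] [ 0.4936 -0.3344  0.143 ] mid [ 0.4852 -0.2275  0.143 ] len 0.2144190875226166 ang 94.48514231722818
board -x top edge z133 [ 0.4619 -0.1232  0.133 ] [ 0.4806 -0.3374  0.133 ] mid [ 0.4713 -0.2303  0.133 ] len 0.2150648767584748 ang 95.00595396525914
scene +x top edge [ 0.4991 -0.3276  0.143 ] [ 0.4817 -0.1126  0.143 ] mid [ 0.4904 -0.2201  0.143 ] len 0.21569023731566192 ang -85.38226015533039
tri (array([ 0.5217, -0.1558,  0.2189]), np.float64(0.1391130232421235)) (array([ 0.4769, -0.1202,  0.137 ]), np.float64(0.002538892940398582)) (array([ 0.4944, -0.3357,  0.1377]), np.float64(0.0002351717148545203))
tray far corners z20 [ 0.5541 -0.094   0.02  ] [ 0.5738 -0.3367  0.02  ] mid [ 0.5639 -0.2154  0.02  ] len 0.24354608163307156 ang 94.65135785707355
tray near corners z20 [ 0.3051 -0.1186  0.02  ] [ 0.3275 -0.3569  0.02  ] mid [ 0.3163 -0.2377  0.02  ] len 0.23933749104839935 ang 95.38397773330885
blue near top z108 [0.6544 0.3295 0.108 ] [0.6176 0.1344 0.108 ] mid [0.636 0.232 0.108] len 0.19860178775125137 ang 79.32949122149381
red
[... 938 characters left out ...]
 169.60678012360756
base near caps z~10 [0.4747 0.355  0.012 ] [0.4424 0.1692 0.012 ] mid [0.4586 0.2621 0.012 ] len 0.18851337647209535 ang 80.15652233119987
left rod, near-> [0.6488 0.3234 0.012 ] [0.4747 0.355  0.012 ] mid [0.5617 0.3392 0.012 ] len 0.17698052849863483 ang -10.273615738483546
base rods right [0.6582 0.1268 0.012 ] [0.4424 0.1692 0.012 ] mid [0.5503 0.148  0.012 ] len 0.21990394579449318 ang -11.13438879074585
dish [ 0.4475 -0.0069  0.03  ] [ 0.4513 -0.0069  0.    ] mid [ 0.4494 -0.0069  0.015 ] len 0.03023077764010607 ang -179.86311320678996
knife [ 0.5922 -0.0046  0.01  ] [ 0.7825 -0.0133  0.01  ] mid [ 0.6874 -0.009   0.01  ] len 0.1904409635225986 ang 177.3823500304359
```

```bash
cat >> h.py <<'E'
from scipy.spatial.transform import Rotation as Ro, Slerp
import math,json
def rows(p0,R0,p1,R1,mm=48,deg=8.2,nmin=1,grip=None,pt=0,pa=2):
    p0=np.array(p0,float);p1=np.array(p1,float)
    ang=np.degrees((R0.inv()*R1).magnitude());n=max(nmin,math.ceil(np.linalg.norm(p1-p0)*1000/mm),math.ceil(ang/deg))
    sl=Slerp([0,1],Ro.concatenate([R0,R1]));p=p0.copy();R=R0;out=[]
    for i in range(1,n+1):
        P=p0+(p1-p0)*i/n;Q=sl(i/n)
        d=np.round(R.inv().apply(P-p)*1000,pt)+0.;a=np.round((R.inv()*Q).as_rotvec(),pa)+0.
        r=dict(zip(("tx","ty","tz","ax","ay","az"),[float(x) for x in (*d,*a)]))
        r={k:(int(v) if v==int(v) else v) for k,v in r.items() if v}
        out.append(r);p=p+R.apply(d/1000);R=R*Ro.from_rotvec(a)
    print(len(out),json.dumps(out));print("end",p.round(4),"err mm",((p-p1)*1000).round(1),"rot err",(R.inv()*R1).as_rotvec().round(3))
    return p,R
def boardR(yaw,tilt): # tool orientation for board frame: tilt = lean of z towards -x
    x=np.array([np.cos(yaw),np.sin(yaw),0]);y=np.array([-np.sin(yaw),np.cos(yaw),0]);z=np.array([0,0,1.])
    bx=np.cos(tilt)*x+np.sin(tilt)*z;bz=-np.sin(tilt)*x+np.cos(tilt)*z
    return Ro.from_matrix(np.c_[y,bx,-bz])
def now():
    from plant import robot
    s=robot.read_state();return s,np.array(s["tool_pos"]),Ro.from_rotvec(s["orientation"])
E
python3 - <<'E'
from h import *
s,p,R=now()
G=boardR(np.radians(4.9),np.radians(30))
zt=-G.as_matrix()[:,2];T=np.array([.479,-.227,.138]);g=T-.026*zt;pre=g+.1*zt
print(g,pre)
p,R=rows(p,R,[.42,.2,.33],boardR(np.radians(20),np.radians(10)))
p,R=rows(p,R,pre,G)
E
```

```text
[ 0.49195249 -0.22588958  0.11548334] [ 0.44213522 -0.23016043  0.20208588]
9 [{"tx": -33, "ty": -27, "tz": -13, "ax": -0.02, "ay": -0.01, "az": 0.09}, {"tx": -36, "ty": -24, "tz": -13, "ax": -0.02, "ay": -0.01, "az": 0.09}, {"tx": -38, "ty": -20, "tz": -14, "ax": -0.01, "az": 0.09}, {"tx": -40, "ty": -17, "tz": -13, "ax": -0.02, "ay": -0.01, "az": 0.08}, {"tx": -41, "ty": -13, "tz": -14, "ax": -0.02, "ay": -0.01, "az": 0.09}, {"tx": -42, "ty": -9, "tz": -13, "ax": -0.02, "ay": -0.01, "az": 0.09}, {"tx": -43, "ty": -5, "tz": -13, "ax": -0.02, "az": 0.09}, {"tx": -43, "ty": -1, "tz": -13, "ax": -0.02, "ay": -0.01, "az": 0.09}, {"tx": -43, "ty": 3, "tz": -12, "ax": -0.02, "ay": -0.01, "az": 0.09}]
end [0.4197 0.2001 0.3295] err mm [-0.3  0.1 -0.5] rot err [ 0.004  0.001 -0.003]
10 [{"tx": -41, "ty": -15, "tz": 10, "ax": -0.03, "ay": -0.01, "az": 0.02}, {"tx": -42, "ty": -14, "tz": 11, "ax": -0.04, "ay": -0.01, "az": 0.03}, {"tx": -41, "ty": -13, "tz": 10, "ax": -0.03, "ay": -0.01, "az": 0.02}, {"tx": -42, "ty": -12, "tz": 10, "ax": -0.04, "ay": -0.01, "az": 0.03}, {"tx": -42, "ty": -12, "tz": 10, "ax": -0.03, "ay": -0.01, "az": 0.02}, {"tx": -43, "ty": -11, "tz": 10, "ax": -0.04, "az": 0.03}, {"tx": -42, "ty": -11, "tz": 10, "ax": -0.03, "ay": -0.01, "az": 0.02}, {"tx": -43, "ty": -10, "tz": 10, "ax": -0.03, "ay": -0.01, "az": 0.03}, {"tx": -43, "ty": -9, "tz": 10, "ax": -0.04, "ay": -0.01, "az": 0.02}, {"tx": -43, "ty": -8, "tz": 10, "ax": -0.03, "ay": -0.01, "az": 0.03}]
end [ 0.442  -0.2304  0.2025] err mm [-0.2 -0.2  0.4] rot err [-0.003  0.    -0.004]
```

step_arm --targets '[{"tx": -33,"ty": -27,"tz": -13,"ax": -0.02,"ay": -0.01,"az": 0.09,"grip": 140},{"tx": -36,"ty": -24,"tz": -13,"ax": -0.02,"ay": -0.01,"az": 0.09,"grip": 140},{"tx": -38,"ty": -20,"tz": -14,"ax": -0.01,"az": 0.09,"grip": 140},{"tx": -40,"ty": -17,"tz": -13,"ax": -0.02,"ay": -0.01,"az": 0.08,"grip": 140},{"tx": -41,"ty": -13,"tz": -14,"ax": -0.02,"ay": -0.01,"az": 0.09,"grip": 140},{"tx": -42,"ty": -9,"tz": -13,"ax": -0.02,"ay": -0.01,"az": 0.09,"grip": 140},{"tx": -43,"ty": -5,"tz": -13,"ax": -0.02,"az": 0.09,"grip": 140},{"tx": -43,"ty": -1,"tz": -13,"ax": -0.02,"ay": -0.01,"az": 0.09,"grip": 140},{"tx": -43,"ty": 3,"tz": -12,"ax": -0.02,"ay": -0.01,"az": 0.09,"grip": 140}]'

```text
schema error: expected keys tx, ty, tz, ax, ay, az, grip
```

step_arm --targets '[{"tx": -41,"ty": -15,"tz": 10,"ax": -0.03,"ay": -0.01,"az": 0.02},{"tx": -42,"ty": -14,"tz": 11,"ax": -0.04,"ay": -0.01,"az": 0.03},{"tx": -41,"ty": -13,"tz": 10,"ax": -0.03,"ay": -0.01,"az": 0.02},{"tx": -42,"ty": -12,"tz": 10,"ax": -0.04,"ay": -0.01,"az": 0.03},{"tx": -42,"ty": -12,"tz": 10,"ax": -0.03,"ay": -0.01,"az": 0.02},{"tx": -43,"ty": -11,"tz": 10,"ax": -0.04,"az": 0.03},{"tx": -42,"ty": -11,"tz": 10,"ax": -0.03,"ay": -0.01,"az": 0.02},{"tx": -43,"ty": -10,"tz": 10,"ax": -0.03,"ay": -0.01,"az": 0.03},{"tx": -43,"ty": -9,"tz": 10,"ax": -0.04,"ay": -0.01,"az": 0.02},{"tx": -43,"ty": -8,"tz": 10,"ax": -0.03,"ay": -0.01,"az": 0.03}]'

```text
schema error: expected keys tx, ty, tz, ax, ay, az, grip
```

step_arm --targets '[{"tx": -33,"ty": -27,"tz": -13,"ax": -0.02,"ay": -0.01,"az": 0.09,"grip": 140},{"tx": -36,"ty": -24,"tz": -13,"ax": -0.02,"ay": -0.01,"az": 0.09,"grip": 140},{"tx": -38,"ty": -20,"tz": -14,"ax": -0.01,"ay": 0,"az": 0.09,"grip": 140},{"tx": -40,"ty": -17,"tz": -13,"ax": -0.02,"ay": -0.01,"az": 0.08,"grip": 140},{"tx": -41,"ty": -13,"tz": -14,"ax": -0.02,"ay": -0.01,"az": 0.09,"grip": 140},{"tx": -42,"ty": -9,"tz": -13,"ax": -0.02,"ay": -0.01,"az": 0.09,"grip": 140},{"tx": -43,"ty": -5,"tz": -13,"ax": -0.02,"ay": 0,"az": 0.09,"grip": 140},{"tx": -43,"ty": -1,"tz": -13,"ax": -0.02,"ay": -0.01,"az": 0.09,"grip": 140},{"tx": -43,"ty": 3,"tz": -12,"ax": -0.02,"ay": -0.01,"az": 0.09,"grip": 140}]'

```text
t: 1.05
tool_pos: [0.4201, 0.1987, 0.3305]
orientation: [1.746, 2.476, 0.225]
force: [0.6, 1.2, -0.0]
opening: 0.0423
```

step_arm --targets '[{"tx": -41,"ty": -15,"tz": 10,"ax": -0.03,"ay": -0.01,"az": 0.02,"grip": 140},{"tx": -42,"ty": -14,"tz": 11,"ax": -0.04,"ay": -0.01,"az": 0.03,"grip": 140},{"tx": -41,"ty": -13,"tz": 10,"ax": -0.03,"ay": -0.01,"az": 0.02,"grip": 140},{"tx": -42,"ty": -12,"tz": 10,"ax": -0.04,"ay": -0.01,"az": 0.03,"grip": 140},{"tx": -42,"ty": -12,"tz": 10,"ax": -0.03,"ay": -0.01,"az": 0.02,"grip": 140},{"tx": -43,"ty": -11,"tz": 10,"ax": -0.04,"ay": 0,"az": 0.03,"grip": 140},{"tx": -42,"ty": -11,"tz": 10,"ax": -0.03,"ay": -0.01,"az": 0.02,"grip": 140},{"tx": -43,"ty": -10,"tz": 10,"ax": -0.03,"ay": -0.01,"az": 0.03,"grip": 140},{"tx": -43,"ty": -9,"tz": 10,"ax": -0.04,"ay": -0.01,"az": 0.02,"grip": 140},{"tx": -43,"ty": -8,"tz": 10,"ax": -0.03,"ay": -0.01,"az": 0.03,"grip": 140}]'

```text
t: 2.05
tool_pos: [0.4416, -0.2321, 0.202]
orientation: [1.857, 2.011, 0.541]
force: [0.2, 0.1, 0.5]
opening: 0.0419
```

```bash
sed -i 's/ if v}$/}; r["grip"]=grip/' h.py; python3 - <<'E'
from plant import robot
import cv2,pickle
from h import *
for n in ("scene","wrist"):
    c=robot.read_camera(n); cv2.imwrite(f"pics/{n}1.png",c["frame"]); pickle.dump(c,open(f"{n}1.pkl","wb"))
s,p,R=now();print(s["t"],s["opening"],s["force"],p,R.as_matrix().round(3))
G=boardR(np.radians(4.9),np.radians(30))
zt=-G.as_matrix()[:,2];T=np.array([.479,-.227,.138]);g=T-.026*zt
rows(p,R,g,G,mm=20,grip=140)
c=load("wrist1")
for k in(T,T+.11*G.as_matrix()[:,0],T-.11*G.as_matrix()[:,0],g): print(proj(c,k))
E
```

```text
2.15 0.042356703621600836 [ 0.19814201  0.3078534  -0.50906488] [ 0.43998579 -0.23349203  0.19891243] [[-0.075  0.866  0.494]
 [ 0.997  0.062  0.043]
 [ 0.006  0.496 -0.868]]
5 [{"tx": 1, "ty": 1, "tz": 20, "ax": 0, "ay": 0, "az": 0, "grip": 140}, {"tx": 0, "ty": 1, "tz": 19, "ax": 0, "ay": 0, "az": 0, "grip": 140}, {"tx": 1, "ty": 0, "tz": 20, "ax": 0, "ay": 0, "az": -0.01, "grip": 140}, {"tx": 1, "ty": 1, "tz": 20, "ax": 0, "ay": 0, "az": 0, "grip": 140}, {"tx": 0, "ty": 1, "tz": 19, "ax": 0, "ay": 0, "az": 0, "grip": 140}]
end [ 0.4916 -0.2261  0.1158] err mm [-0.3 -0.2  0.3] rot err [-0.005 -0.    -0.002]
[288.5441191  207.13492511]
[287.19417747  34.66392179]
[289.61127298 343.47645116]
[288.0884981  197.87269563]
```

View pics/wrist1.png

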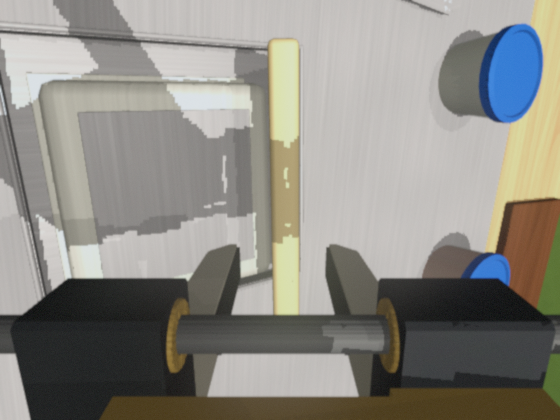

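View pics/scene1.png

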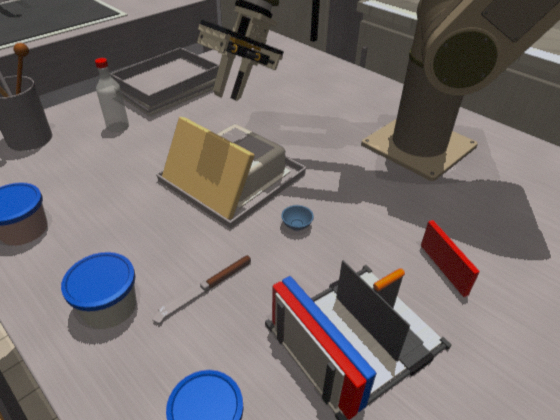

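The wrist view shows the board's top edge as a vertical strip at u≈285, centred between the fingers, and its end at v≈38 against 35 predicted. The measurement agrees, so I'll descend and grip.

step_arm --targets '[{"tx": 1,"ty": 0,"tz": 20,"ax": 0,"ay": 0,"az": 0,"grip": 140},{"tx": 0,"ty": 1,"tz": 20,"ax": 0,"ay": 0,"az": 0,"grip": 140},{"tx": 1,"ty": 0,"tz": 20,"ax": 0,"ay": 0,"az": -0.01,"grip": 140},{"tx": 0,"ty": 1,"tz": 20,"ax": 0,"ay": 0,"az": 0,"grip": 140},{"tx": 0,"ty": 0,"tz": 18,"ax": 0,"ay": 0,"az": 0,"grip": 140},{"tx": 0,"ty": 0,"tz": 0,"ax": 0,"ay": 0,"az": 0,"grip": 140}]'

```text
t: 2.75
tool_pos: [0.4919, -0.2213, 0.116]
orientation: [1.848, 2.027, 0.539]
force: [-0.6, 0.2, 0.7]
opening: 0.042
```

step_arm --targets '[{"tx": 0,"ty": 0,"tz": 0,"ax": 0,"ay": 0,"az": 0,"grip": 220},{"tx": 0,"ty": 0,"tz": 0,"ax": 0,"ay": 0,"az": 0,"grip": 255},{"tx": 0,"ty": 0,"tz": 0,"ax": 0,"ay": 0,"az": 0,"grip": 255},{"tx": 0,"ty": 0,"tz": 0,"ax": 0,"ay": 0,"az": 0,"grip": 255}]' --squeeze 40

```text
t: 3.15
tool_pos: [0.4922, -0.224, 0.1191]
orientation: [1.846, 2.022, 0.537]
force: [-4.8, 0.3, 3.6]
opening: 0.0195
```

```bash
python3 - <<'E'
from plant import robot
import cv2,pickle
from h import *
for n in ("scene",):
    c=robot.read_camera(n); cv2.imwrite(f"pics/{n}2.png",c["frame"]); pickle.dump(c,open(f"{n}2.pkl","wb"))
s,p,R=now();print(s["t"],s["opening"],s["force"],s["wrist_torque"],p,R.as_matrix().round(3))
E
```

```text
3.2 0.019573668701111116 [-5.30024227  1.32022722  3.80957965] [0.10484667 0.90354504 0.10937493] [ 0.49227533 -0.22393662  0.11912229] [[-0.09   0.863  0.497]
 [ 0.996  0.08   0.043]
 [-0.003  0.498 -0.867]]
```

View pics/scene2.png

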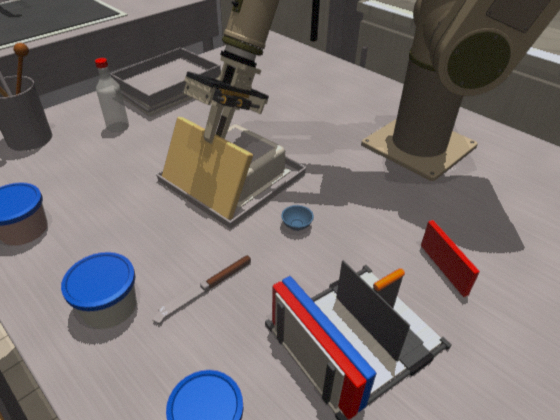

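```bash
python3 - <<'E'
from h import *
s,p,R=now()
p,R=rows(p,R,[.49,-.222,.30],R,mm=25,grip=255)
p,R=rows(p,R,[.606,.237,.30],boardR(np.radians(-10),0),mm=35,grip=255)
E
```

```text
8 [{"tx": 0, "ty": 11, "tz": -20, "ax": 0, "ay": 0, "az": 0, "grip": 255}, {"tx": 0, "ty": 11, "tz": -19, "ax": 0, "ay": 0, "az": 0, "grip": 255}, {"tx": 1, "ty": 11, "tz": -20, "ax": 0, "ay": 0, "az": 0, "grip": 255}, {"tx": 0, "ty": 11, "tz": -20, "ax": 0, "ay": 0, "az": 0, "grip": 255}, {"tx": 0, "ty": 11, "tz": -20, "ax": 0, "ay": 0, "az": 0, "grip": 255}, {"tx": 0, "ty": 11, "tz": -19, "ax": 0, "ay": 0, "az": 0, "grip": 255}, {"tx": 0, "ty": 11, "tz": -20, "ax": 0, "ay": 0, "az": 0, "grip": 255}, {"tx": 1, "ty": 11, "tz": -20, "ax": 0, "ay": 0, "az": 0, "grip": 255}]
end [ 0.4896 -0.2217  0.3   ] err mm [-0.4  0.3 -0. ] rot err [0. 0. 0.]
14 [{"tx": 32, "ty": 10, "tz": 6, "ax": 0.04, "ay": 0, "az": 0.02, "grip": 255}, {"tx": 32, "ty": 9, "tz": 5, "ax": 0.03, "ay": -0.01, "az": 0.02, "grip": 255}, {"tx": 32, "ty": 9, "tz": 4, "ax": 0.04, "ay": 0, "az": 0.02, "grip": 255}, {"tx": 33, "ty": 8, "tz": 4, "ax": 0.04, "ay": -0.01, "az": 0.01, "grip": 255}, {"tx": 32, "ty": 9, "tz": 4, "ax": 0.04, "ay": 0, "az": 0.02, "grip": 255}, {"tx": 33, "ty": 7, "tz": 3, "ax": 0.03, "ay": -0.01, "az": 0.02, "grip": 255}, {"tx": 33, "ty": 7, "tz": 3, "ax": 0.04, "ay": 0, "az": 0.02, "grip": 255}, {"tx": 33, "ty": 7, "tz": 2, "ax": 0.04, "ay": -0.01, "az": 0.02, "grip": 255}, {"tx": 33, "ty": 6, "tz": 2, "ax": 0.03, "ay": 0, "az": 0.02, "grip": 255}, {"tx": 34, "ty": 5, "tz": 2, "ax": 0.04, "ay": -0.01, "az": 0.02, "grip": 255}, {"tx": 33, "ty": 5, "tz": 1, "ax": 0.04, "ay": 0, "az": 0.01, "grip": 255}, {"tx": 34, "ty": 5, "tz": 1, "ax": 0.03, "ay": -0.01, "az": 0.02, "grip": 255}, {"tx": 33, "ty": 4, "tz": 0, "ax": 0.04, "ay": 0, "az": 0.02, "grip": 255}, {"tx": 34, "ty": 3, "tz": 0, "ax": 0.04, "ay": -0.01, "az": 0.02, "grip": 255}]
end [0.6063 0.2372 0.3005] err mm [0.3 0.2 0.5] rot err [-0.001  0.004  0.   ]
```

step_arm --targets '[{"tx": 0,"ty": 5,"tz": -9,"ax": 0,"ay": 0,"az": 0,"grip": 255},{"tx": 0,"ty": 11,"tz": -20,"ax": 0,"ay": 0,"az": 0,"grip": 255},{"tx": 1,"ty": 11,"tz": -20,"ax": 0,"ay": 0,"az": 0,"grip": 255},{"tx": 0,"ty": 11,"tz": -20,"ax": 0,"ay": 0,"az": 0,"grip": 255},{"tx": 0,"ty": 11,"tz": -20,"ax": 0,"ay": 0,"az": 0,"grip": 255},{"tx": 0,"ty": 11,"tz": -19,"ax": 0,"ay": 0,"az": 0,"grip": 255},{"tx": 0,"ty": 11,"tz": -20,"ax": 0,"ay": 0,"az": 0,"grip": 255},{"tx": 1,"ty": 11,"tz": -20,"ax": 0,"ay": 0,"az": 0,"grip": 255},{"tx": 0,"ty": 6,"tz": -10,"ax": 0,"ay": 0,"az": 0,"grip": 255}]' --squeeze 50

```text
t: 4.1
tool_pos: [0.4898, -0.2216, 0.3016]
orientation: [1.845, 2.022, 0.537]
force: [0.5, -0.9, -5.9]
opening: 0.0194
```

step_arm --targets '[{"tx": 32,"ty": 10,"tz": 6,"ax": 0.04,"ay": 0,"az": 0.02,"grip": 255},{"tx": 32,"ty": 9,"tz": 5,"ax": 0.03,"ay": -0.01,"az": 0.02,"grip": 255},{"tx": 32,"ty": 9,"tz": 4,"ax": 0.04,"ay": 0,"az": 0.02,"grip": 255},{"tx": 33,"ty": 8,"tz": 4,"ax": 0.04,"ay": -0.01,"az": 0.01,"grip": 255},{"tx": 32,"ty": 9,"tz": 4,"ax": 0.04,"ay": 0,"az": 0.02,"grip": 255},{"tx": 33,"ty": 7,"tz": 3,"ax": 0.03,"ay": -0.01,"az": 0.02,"grip": 255},{"tx": 33,"ty": 7,"tz": 3,"ax": 0.04,"ay": 0,"az": 0.02,"grip": 255},{"tx": 33,"ty": 7,"tz": 2,"ax": 0.04,"ay": -0.01,"az": 0.02,"grip": 255},{"tx": 33,"ty": 6,"tz": 2,"ax": 0.03,"ay": 0,"az": 0.02,"grip": 255},{"tx": 34,"ty": 5,"tz": 2,"ax": 0.04,"ay": -0.01,"az": 0.02,"grip": 255},{"tx": 33,"ty": 5,"tz": 1,"ax": 0.04,"ay": 0,"az": 0.01,"grip": 255},{"tx": 34,"ty": 5,"tz": 1,"ax": 0.03,"ay": -0.01,"az": 0.02,"grip": 255},{"tx": 33,"ty": 4,"tz": 0,"ax": 0.04,"ay": 0,"az": 0.02,"grip": 255},{"tx": 34,"ty": 3,"tz": 0,"ax": 0.04,"ay": -0.01,"az": 0.02,"grip": 255},{"tx": 0,"ty": 0,"tz": 0,"ax": 0,"ay": 0,"az": 0,"grip": 255}]'

```text
t: 5.6
tool_pos: [0.6062, 0.2416, 0.2954]
orientation: [-2.4, -2.02, 0.014]
force: [-0.3, -1.9, -7.1]
opening: 0.0195
```

```bash
python3 - <<'E'
from plant import robot
import cv2,pickle
from h import *
for n in ("scene","top"):
    c=robot.read_camera(n); cv2.imwrite(f"pics/{n}3.png",c["frame"]); pickle.dump(c,open(f"{n}3.pkl","wb"))
s,p,R=now();print(s["t"],s["opening"],s["force"],s["wrist_torque"],p,R.as_matrix().round(3))
E
```

```text
5.7 0.019400305834843697 [ 0.48218061 -1.035667   -5.52621262] [-0.1323871   0.12087329  0.03025396] [0.60616529 0.2381201  0.2976903 ] [[ 0.172  0.985 -0.005]
 [ 0.985 -0.172 -0.004]
 [-0.004 -0.005 -1.   ]]
```

View pics/scene3.png

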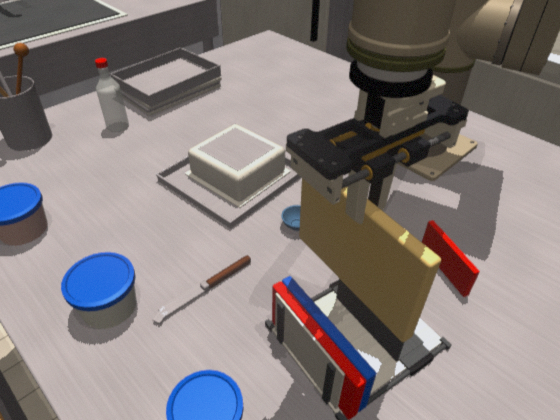

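View pics/top3.png

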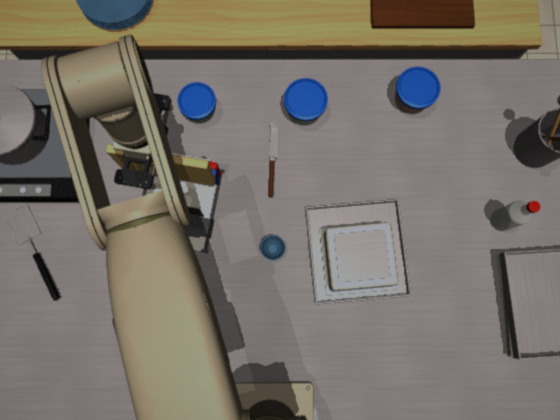

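```bash
python3 - <<'E'
from h import *
c=load("scene3");s,p,R=now();M=R.as_matrix();by,bx,bz=M[:,0],M[:,1],-M[:,2]
img=c["frame"].copy()
for a in(-.11,.11):
  for x in (-.01,.01):
    for h in(-.127,.023):
        u=proj(c,p+a*by+x*bx+h*bz);print(a,x,h,u.round(1));cv2.circle(img,tuple(int(round(v)) for v in u),1,(255,0,255),-1)
cv2.imwrite("pics/z3.png",cv2.resize(img[150:400,250:480],None,fx=2.4,fy=2.4,interpolation=cv2.INTER_CUBIC))
E
```

```text
-0.11 -0.01 -0.127 [307.6 231.9]
-0.11 -0.01 0.023 [313.6 152.2]
-0.11 0.01 -0.127 [297.2 237.1]
-0.11 0.01 0.023 [301.5 157.1]
0.11 -0.01 -0.127 [413.7 336. ]
0.11 -0.01 0.023 [444.3 255.8]
0.11 0.01 -0.127 [402.3 344. ]
0.11 0.01 0.023 [431.  264.1]
```

View pics/z3.png

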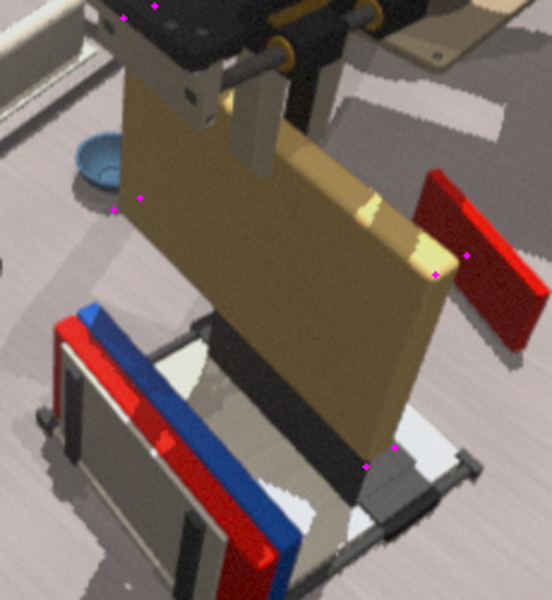

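```bash
python3 - <<'E'
from h import *
s,p,R=now()
rows(p,R,[.606,.237,.145],boardR(np.radians(-10),0),mm=16,grip=255)
E
```

```text
10 [{"tx": 0, "ty": 0, "tz": 15, "ax": 0, "ay": 0, "az": 0, "grip": 255}, {"tx": 0, "ty": 0, "tz": 16, "ax": 0, "ay": 0, "az": 0, "grip": 255}, {"tx": 0, "ty": 0, "tz": 15, "ax": 0, "ay": 0, "az": 0, "grip": 255}, {"tx": 0, "ty": 0, "tz": 15, "ax": 0, "ay": 0, "az": 0, "grip": 255}, {"tx": 0, "ty": 0, "tz": 15, "ax": 0, "ay": 0, "az": 0, "grip": 255}, {"tx": 0, "ty": 0, "tz": 16, "ax": 0, "ay": 0, "az": 0, "grip": 255}, {"tx": 0, "ty": 1, "tz": 15, "ax": 0, "ay": 0, "az": 0, "grip": 255}, {"tx": 0, "ty": 0, "tz": 15, "ax": 0, "ay": 0, "az": 0, "grip": 255}, {"tx": 0, "ty": 0, "tz": 15, "ax": 0, "ay": 0, "az": 0, "grip": 255}, {"tx": 0, "ty": 0, "tz": 16, "ax": 0, "ay": 0, "az": 0, "grip": 255}]
end [0.6063 0.2374 0.1447] err mm [ 0.3  0.4 -0.3] rot err [-0.005  0.004  0.002]
```

step_arm --targets '[{"tx": 0,"ty": 0,"tz": 15,"ax": 0,"ay": 0,"az": 0,"grip": 255},{"tx": 0,"ty": 0,"tz": 16,"ax": -0.01,"ay": 0,"az": 0,"grip": 255},{"tx": 0,"ty": 0,"tz": 15,"ax": 0,"ay": 0,"az": 0,"grip": 255},{"tx": 0,"ty": 0,"tz": 15,"ax": 0,"ay": 0,"az": 0,"grip": 255},{"tx": 0,"ty": 0,"tz": 15,"ax": 0,"ay": 0,"az": 0,"grip": 255},{"tx": 0,"ty": 0,"tz": 16,"ax": 0,"ay": 0,"az": 0,"grip": 255},{"tx": 0,"ty": 1,"tz": 15,"ax": 0,"ay": 0,"az": 0,"grip": 255},{"tx": 0,"ty": 0,"tz": 15,"ax": 0,"ay": 0,"az": 0,"grip": 255},{"tx": 0,"ty": 0,"tz": 15,"ax": 0,"ay": 0,"az": 0,"grip": 255},{"tx": 0,"ty": 0,"tz": 14,"ax": 0,"ay": 0,"az": 0,"grip": 255},{"tx": 0,"ty": 0,"tz": 0,"ax": 0,"ay": 0,"az": 0,"grip": 255}]'

```text
t: 6.8
tool_pos: [0.6065, 0.2362, 0.1457]
orientation: [2.401, 2.016, -0.002]
force: [-0.4, -0.1, -6.3]
opening: 0.0195
```

```bash
python3 - <<'E'
from plant import robot
import cv2,pickle
from h import *
for n in ("scene","top"):
    c=robot.read_camera(n); cv2.imwrite(f"pics/{n}4.png",c["frame"]); pickle.dump(c,open(f"{n}4.pkl","wb"))
s,p,R=now();print(s["t"],s["opening"],s["force"],s["wrist_torque"],p,R.as_matrix().round(3))
a=load("scene4")["frame"];b=load("top4")["frame"]
cv2.imwrite("pics/z4.png",np.hstack([cv2.resize(a[180:420,250:460],(490,560),interpolation=cv2.INTER_CUBIC),cv2.resize(b[130:260,110:180+60],(300,300))[:,:300].copy() if 0 else cv2.copyMakeBorder(cv2.resize(b[130:260,110:240],(310,310),interpolation=cv2.INTER_CUBIC),0,250,0,0,0)]))
E
```

```text
6.9 0.01992334564551142 [ 0.38051003  0.87339869 -5.35070052] [-0.05315511  0.07676793 -0.04746001] [0.60806767 0.23664263 0.14879182] [[ 0.173  0.985  0.007]
 [ 0.985 -0.173 -0.005]
 [-0.003  0.008 -1.   ]]
```

View pics/z4.png

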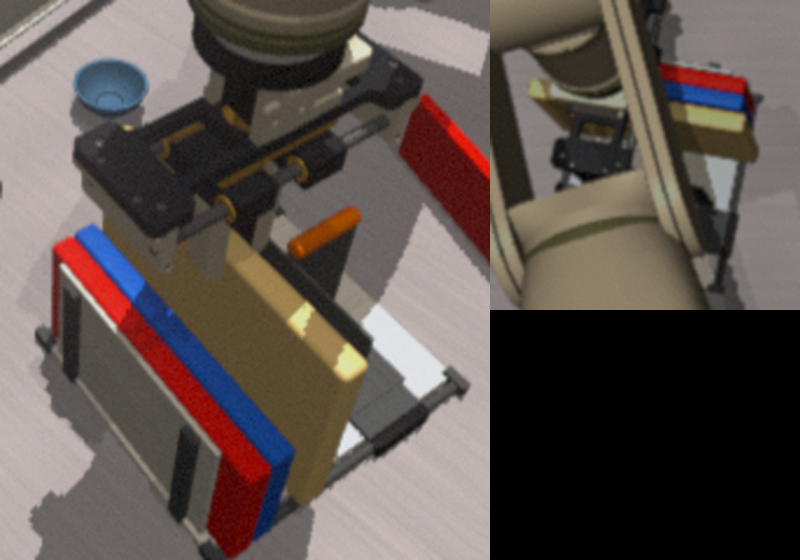

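The scene view shows the board upright, clear of both the blue board and the bookend, and still just above the base. I'll lower it slowly.

step_arm --targets '[{"tx": 0,"ty": 0,"tz": 2,"ax": 0,"ay": 0,"az": 0,"grip": 255},{"tx": 0,"ty": 0,"tz": 2,"ax": 0,"ay": 0,"az": 0,"grip": 255},{"tx": 0,"ty": 0,"tz": 2,"ax": 0,"ay": 0,"az": 0,"grip": 255}]'

```text
t: 7.2
tool_pos: [0.6088, 0.2368, 0.1438]
orientation: [2.4, 2.014, 0.007]
force: [-0.0, -0.1, -5.2]
opening: 0.0192
```

step_arm --targets '[{"tx": 0,"ty": 0,"tz": 1,"ax": 0,"ay": 0,"az": 0,"grip": 255},{"tx": 0,"ty": 0,"tz": 1,"ax": 0,"ay": 0,"az": 0,"grip": 255}]'

```text
t: 7.4
tool_pos: [0.6083, 0.2366, 0.1412]
orientation: [2.4, 2.014, 0.005]
force: [0.1, 0.5, -5.1]
opening: 0.0196
```

step_arm --targets '[{"tx": 0,"ty": 0,"tz": 1,"ax": 0,"ay": 0,"az": 0,"grip": 255},{"tx": 0,"ty": 0,"tz": 1,"ax": 0,"ay": 0,"az": 0,"grip": 255}]'

```text
t: 7.6
tool_pos: [0.6084, 0.2366, 0.1391]
orientation: [2.4, 2.014, 0.005]
force: [0.9, 0.5, -5.6]
opening: 0.0197
```

step_arm --targets '[{"tx": 0,"ty": 0,"tz": 1,"ax": 0,"ay": 0,"az": 0,"grip": 255},{"tx": 0,"ty": 0,"tz": 1,"ax": 0,"ay": 0,"az": 0,"grip": 255}]'

```text
t: 7.8
tool_pos: [0.6084, 0.2366, 0.1371]
orientation: [2.4, 2.014, 0.005]
force: [0.8, -0.0, -5.1]
opening: 0.0199
```

step_arm --targets '[{"tx": 0,"ty": 0,"tz": 1,"ax": 0,"ay": 0,"az": 0,"grip": 255},{"tx": 0,"ty": 0,"tz": 1,"ax": 0,"ay": 0,"az": 0,"grip": 255}]'

```text
t: 8.0
tool_pos: [0.6084, 0.2364, 0.1352]
orientation: [2.4, 2.014, 0.005]
force: [-0.7, -3.4, 0.2]
opening: 0.0192
```

step_arm --targets '[{"tx": 0,"ty": 0,"tz": 1,"ax": 0,"ay": 0,"az": 0,"grip": 255}]'

```text
t: 8.1
tool_pos: [0.6088, 0.2362, 0.1351]
orientation: [2.399, 2.014, 0.006]
force: [-2.6, -5.1, 5.1]
opening: 0.0197
```

step_arm --targets '[{"tx": 0,"ty": 0,"tz": 1,"ax": 0,"ay": 0,"az": 0,"grip": 255}]'

```text
t: 8.2
tool_pos: [0.6091, 0.2362, 0.1351]
orientation: [2.399, 2.013, 0.007]
force: [-5.1, -5.8, 9.9]
opening: 0.0198
```

Contact came at z=0.135, as predicted. I'll ease off the pressure and open gently.

step_arm --targets '[{"tx": 0,"ty": 0,"tz": -1.5,"ax": 0,"ay": 0,"az": 0,"grip": 255},{"tx": 0,"ty": 0,"tz": 0,"ax": 0,"ay": 0,"az": 0,"grip": 255}]' --squeeze 6

```text
t: 8.4
tool_pos: [0.6088, 0.2368, 0.1352]
orientation: [2.4, 2.014, 0.007]
force: [0.1, -1.3, -0.3]
opening: 0.02
```

step_arm --targets '[{"tx": 0,"ty": 0,"tz": 0,"ax": 0,"ay": 0,"az": 0,"grip": 198},{"tx": 0,"ty": 0,"tz": 0,"ax": 0,"ay": 0,"az": 0,"grip": 194},{"tx": 0,"ty": 0,"tz": 0,"ax": 0,"ay": 0,"az": 0,"grip": 188},{"tx": 0,"ty": 0,"tz": 0,"ax": 0,"ay": 0,"az": 0,"grip": 180},{"tx": 0,"ty": 0,"tz": 0,"ax": 0,"ay": 0,"az": 0,"grip": 172},{"tx": 0,"ty": 0,"tz": 0,"ax": 0,"ay": 0,"az": 0,"grip": 165}]'

```text
t: 9.0
tool_pos: [0.6084, 0.2366, 0.1346]
orientation: [2.4, 2.015, 0.005]
force: [0.4, -0.3, 0.3]
opening: 0.0321
```

```bash
python3 - <<'E'
from plant import robot
import cv2,pickle
from h import *
for n in ("scene","wrist"):
    c=robot.read_camera(n); cv2.imwrite(f"pics/{n}5.png",c["frame"]); pickle.dump(c,open(f"{n}5.pkl","wb"))
s,p,R=now();print(s["t"],s["opening"],s["force"],s["wrist_torque"],p,R.as_matrix().round(3))
a=load("scene5")["frame"];b=load("wrist5")["frame"]
cv2.imwrite("pics/z5.png",np.hstack([cv2.resize(a[180:420,250:460],(420,480),interpolation=cv2.INTER_CUBIC),cv2.copyMakeBorder(cv2.resize(b,(380,285)),0,195,0,0,0)]))
E
```

```text
9.1 0.03266540530911683 [ 0.24329236  0.09464544 -0.24219033] [-0.05133473  0.06064549 -0.05241105] [0.6083339  0.23664126 0.13462453] [[ 0.173  0.985  0.008]
 [ 0.985 -0.173 -0.004]
 [-0.003  0.008 -1.   ]]
```

View pics/z5.png

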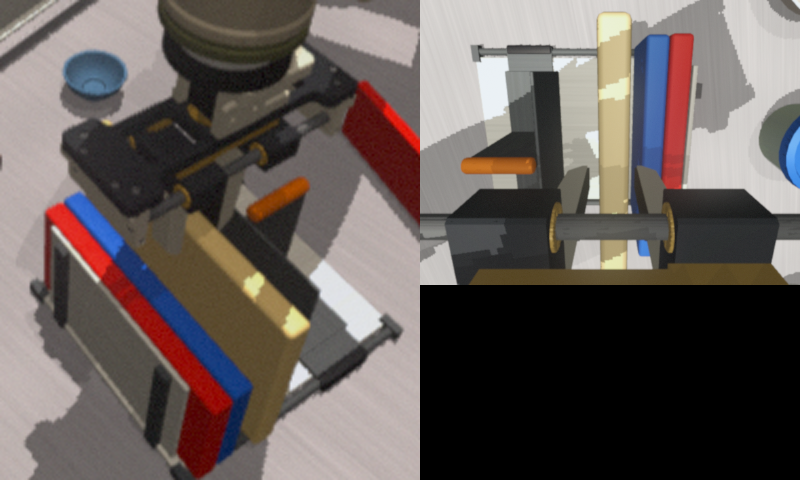

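The board stands on its own between the fingers, and in the wrist view the strip is parallel to the blue and red boards. I'll raise the arm and go to the bookend.

```bash
python3 - <<'E'
from h import *
s,p,R=now();print(s["q"].round(3))
rows(p,R,p+[0,0,.12],R,mm=30,grip=165)
E
```

```text
[ 0.296  0.31   1.425 -0.006  1.4    0.471]
4 [{"tx": 0, "ty": 0, "tz": -30, "ax": 0, "ay": 0, "az": 0, "grip": 165}, {"tx": 0, "ty": 0, "tz": -30, "ax": 0, "ay": 0, "az": 0, "grip": 165}, {"tx": 0, "ty": 1, "tz": -30, "ax": 0, "ay": 0, "az": 0, "grip": 165}, {"tx": 0, "ty": 0, "tz": -30, "ax": 0, "ay": 0, "az": 0, "grip": 165}]
end [0.6084 0.237  0.2546] err mm [0.1 0.3 0. ] rot err [0. 0. 0.]
```

step_arm --targets '[{"tx": 0,"ty": 0,"tz": -10,"ax": 0,"ay": 0,"az": 0,"grip": 165},{"tx": 0,"ty": 0,"tz": -20,"ax": 0,"ay": 0,"az": 0,"grip": 165},{"tx": 0,"ty": 0,"tz": -30,"ax": 0,"ay": 0,"az": 0,"grip": 165},{"tx": 0,"ty": 0,"tz": -35,"ax": 0,"ay": 0,"az": 0,"grip": 100},{"tx": 0,"ty": 0,"tz": -35,"ax": 0,"ay": 0,"az": 0,"grip": 60}]'

```text
t: 9.6
tool_pos: [0.6071, 0.2371, 0.2666]
orientation: [2.4, 2.014, 0.005]
force: [1.0, -0.3, -0.2]
opening: 0.0442
```

```bash
python3 - <<'E'
from plant import robot
import cv2,pickle
from h import *
for n in ("scene","wrist"):
    c=robot.read_camera(n); cv2.imwrite(f"pics/{n}6.png",c["frame"]); pickle.dump(c,open(f"{n}6.pkl","wb"))
c=load("wrist6");f=cv2.cvtColor(c["frame"],cv2.COLOR_BGR2HSV)
m=cv2.inRange(f,(3,170,80),(16,255,255))
for q in cv2.findContours(m,0,2)[0]:
    if cv2.contourArea(q)>60: print(cv2.contourArea(q),cv2.boundingRect(q))
s,p,R=now();print(s["t"],p,s["q"].round(3))
a=load("scene6")["frame"];b=c["frame"]
cv2.imwrite("pics/z6.png",np.hstack([cv2.resize(a[180:420,250:460],(420,480),interpolation=cv2.INTER_CUBIC),cv2.copyMakeBorder(cv2.resize(b,(380,285)),0,195,0,0,0)]))
E
```

```text
752.0 (147, 183, 63, 15)
9.7 [0.61002435 0.23803356 0.27301424] [ 0.298  0.246  1.249 -0.006  1.629  0.471]
```

View pics/z6.png

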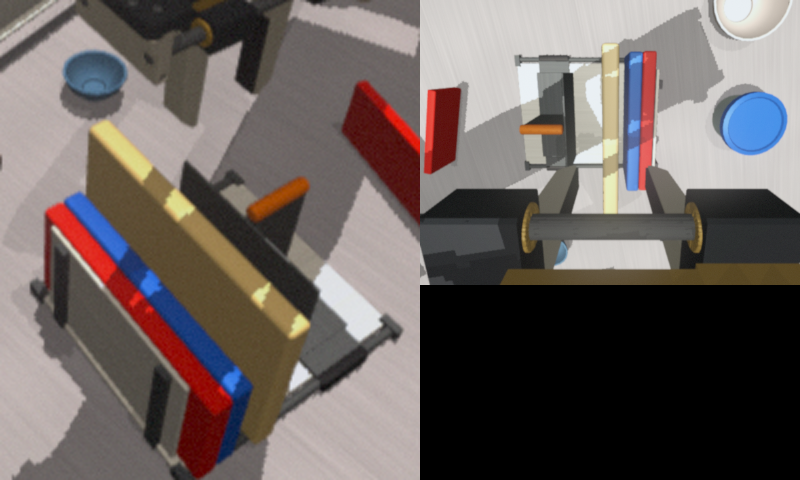

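View pics/wrist6.png

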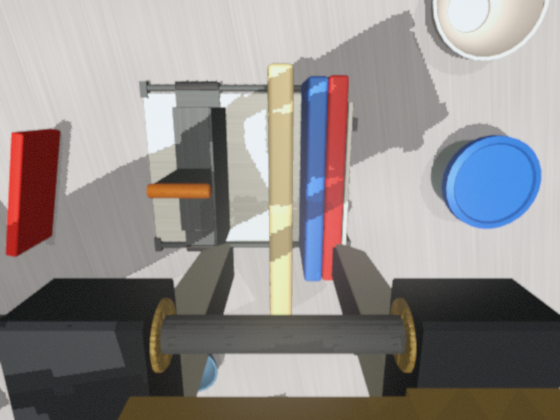

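```bash
python3 - <<'E'
from h import *
np.set_printoptions(precision=4,suppress=True)
c=load("wrist6");s4=load("scene6")
C=onz(c,(178.5,190.5),.122);print("grip wrist",C,onz(c,(147,190.5),.12),onz(c,(210.5,190.5),.12))
f=cv2.cvtColor(s4["frame"],cv2.COLOR_BGR2HSV);m=cv2.inRange(f,(3,170,80),(16,255,255))
q=max(cv2.findContours(m,0,2)[0],key=cv2.contourArea);r=cv2.minAreaRect(q);print(r,"scene",onz(s4,r[0],.115)); T=tri(c,(178.5,190.5),s4,r[0]);print(T)
# rack frame check
u=np.array([np.cos(np.radians(-10)),np.sin(np.radians(-10))]);o=np.array([.606,.2368])
for n,P in(("grip",C),("buff near top",onz(c,(270.5,135),.158)),("buff far",onz(c,(292,135),.158)),("blue near",onz(c,(304,180),.108)),("red far",onz(c,(347,180),.108))):
    d=P[:2]-o;print(n,d@u,d@np.array([-u[1],u[0]]))
s,p,R=now();g=(C+onz(s4,r[0],.115))/2;g[2]=.2
p,R=rows(p,R,[T[0][0],T[0][1],.2],boardR(np.radians(80),0),grip=60,nmin=12)
E
```

```text
grip wrist [0.5187 0.2541 0.122 ] [0.4899 0.2588 0.12  ] [0.5468 0.2486 0.12  ]
((388.8692932128906, 279.1461486816406), (8.806465148925781, 33.61341094970703), 60.2551155090332) scene [0.5176 0.2526 0.115 ]
(array([0.516 , 0.2522, 0.1132]), np.float64(0.0006575956921959447))
grip -0.08900331365339026 0.0018766426511921403
buff near top -0.004438443862168154 0.05415339355437299
buff far 0.012328738057799955 0.054135444088768934
blue near 0.026098410374629354 0.008434184918103757
red far 0.06690772185656699 0.008306609306944468
12 [{"tx": 0, "ty": -8, "tz": 6, "ax": 0, "ay": 0, "az": -0.13, "grip": 60}, {"tx": 1, "ty": -8, "tz": 6, "ax": 0, "ay": 0, "az": -0.13, "grip": 60}, {"tx": 2, "ty": -8, "tz": 6, "ax": 0, "ay": 0, "az": -0.13, "grip": 60}, {"tx": 2, "ty": -7, "tz": 6, "ax": 0, "ay": 0.01, "az": -0.13, "grip": 60}, {"tx": 4, "ty": -7, "tz": 6, "ax": 0.01, "ay": 0, "az": -0.13, "grip": 60}, {"tx": 5, "ty": -7, "tz": 6, "ax": 0, "ay": 0, "az": -0.14, "grip": 60}, {"tx": 5, "ty": -6, "tz": 6, "ax": 0, "ay": 0, "az": -0.13, "grip": 60}, {"tx": 6, "ty": -5, "tz": 6, "ax": 0, "ay": 0, "az": -0.13, "grip": 60}, {"tx": 7, "ty": -4, "tz": 6, "ax": 0, "ay": 0, "az": -0.13, "grip": 60}, {"tx": 7, "ty": -3, "tz": 6, "ax": 0, "ay": 0, "az": -0.13, "grip": 60}, {"tx": 8, "ty": -2, "tz": 6, "ax": 0.01, "ay": 0, "az": -0.13, "grip": 60}, {"tx": 8, "ty": -1, "tz": 6, "ax": 0, "ay": 0, "az": -0.13, "grip": 60}]
end [0.5161 0.2526 0.2   ] err mm [0.1 0.4 0. ] rot err [-0.004  0.004 -0.   ]
```

```bash
python3 - <<'E'
from h import *
s,p,R=now();print(s["t"],p,s["q"].round(3),s["opening"])
E
```

```text
9.7 [0.61002435 0.23803356 0.27301424] [ 0.298  0.246  1.249 -0.006  1.629  0.471] 0.05266272623402945
```

The arm hasn't moved since the last script (t=9.7), so I'll carry on with the planned approach to the grip bar.

step_arm --targets '[{"tx": 0,"ty": -8,"tz": 6,"ax": 0,"ay": 0,"az": -0.13,"grip": 60},{"tx": 1,"ty": -8,"tz": 6,"ax": 0,"ay": 0,"az": -0.13,"grip": 60},{"tx": 2,"ty": -8,"tz": 6,"ax": 0,"ay": 0,"az": -0.13,"grip": 60},{"tx": 2,"ty": -7,"tz": 6,"ax": 0,"ay": 0.01,"az": -0.13,"grip": 60},{"tx": 4,"ty": -7,"tz": 6,"ax": 0.01,"ay": 0,"az": -0.13,"grip": 60},{"tx": 5,"ty": -7,"tz": 6,"ax": 0,"ay": 0,"az": -0.14,"grip": 60},{"tx": 5,"ty": -6,"tz": 6,"ax": 0,"ay": 0,"az": -0.13,"grip": 60},{"tx": 6,"ty": -5,"tz": 6,"ax": 0,"ay": 0,"az": -0.13,"grip": 60},{"tx": 7,"ty": -4,"tz": 6,"ax": 0,"ay": 0,"az": -0.13,"grip": 60},{"tx": 7,"ty": -3,"tz": 6,"ax": 0,"ay": 0,"az": -0.13,"grip": 60},{"tx": 8,"ty": -2,"tz": 6,"ax": 0.01,"ay": 0,"az": -0.13,"grip": 60},{"tx": 8,"ty": -1,"tz": 6,"ax": 0,"ay": 0,"az": -0.13,"grip": 60},{"tx": 0,"ty": 0,"tz": 0,"ax": 0,"ay": 0,"az": 0,"grip": 60}]'

```text
t: 11.0
tool_pos: [0.5114, 0.2516, 0.1918]
orientation: [-0.269, -3.121, 0.015]
force: [0.7, -0.5, 0.2]
opening: 0.071
```

```bash
python3 - <<'E'
from plant import robot
import cv2,pickle
from h import *
for n in ("scene","wrist"):
    c=robot.read_camera(n); cv2.imwrite(f"pics/{n}7.png",c["frame"]); pickle.dump(c,open(f"{n}7.pkl","wb"))
s,p,R=now();print(s["t"],p,s["opening"],R.as_matrix().round(3))
a=load("scene7")["frame"];b=load("wrist7")["frame"]
cv2.imwrite("pics/z7.png",np.hstack([cv2.resize(a[180:420,250:460],(420,480),interpolation=cv2.INTER_CUBIC),cv2.copyMakeBorder(cv2.resize(b,(380,285)),0,195,0,0,0)]))
rows(p,R,[.517,.253,.110],boardR(np.radians(80),0),grip=60,mm=15)
E
```

```text
11.1 [0.51277824 0.25150246 0.19293181] 0.07092205297663311 [[-0.984  0.178 -0.008]
 [ 0.178  0.984 -0.008]
 [ 0.006 -0.009 -1.   ]]
6 [{"tx": -1, "ty": 0, "tz": 14, "ax": 0, "ay": 0, "az": 0, "grip": 60}, {"tx": 0, "ty": 1, "tz": 14, "ax": 0, "ay": 0, "az": 0, "grip": 60}, {"tx": -1, "ty": 0, "tz": 13, "ax": 0, "ay": 0, "az": 0, "grip": 60}, {"tx": -1, "ty": 1, "tz": 14, "ax": -0.01, "ay": 0, "az": 0, "grip": 60}, {"tx": -1, "ty": 0, "tz": 14, "ax": 0, "ay": -0.01, "az": 0, "grip": 60}, {"tx": 0, "ty": 1, "tz": 14, "ax": 0, "ay": 0, "az": 0, "grip": 60}]
end [0.5168 0.2533 0.1099] err mm [-0.2  0.3 -0.1] rot err [ 0.001  0.004 -0.004]
```

View pics/z7.png

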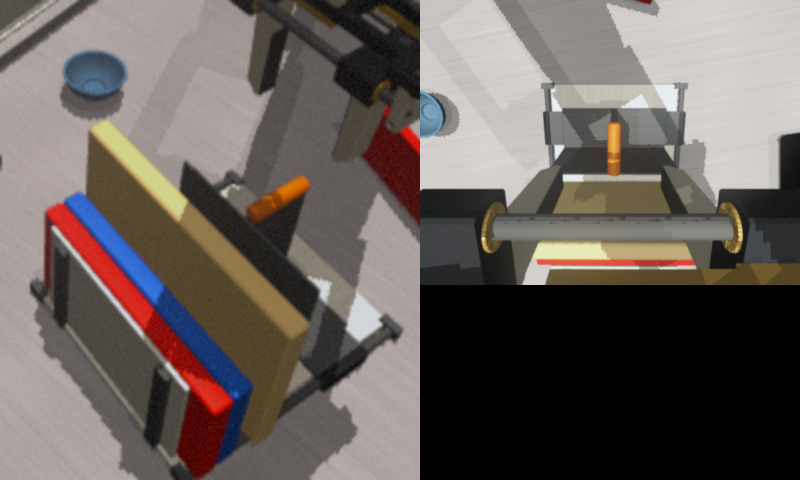

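The grip bar is midway between the fingers and aligned with the tool, so I'll descend and pinch it.

step_arm --targets '[{"tx": -1,"ty": 0,"tz": 14,"ax": 0,"ay": 0,"az": 0,"grip": 60},{"tx": 0,"ty": 1,"tz": 14,"ax": 0,"ay": 0,"az": 0,"grip": 60},{"tx": -1,"ty": 0,"tz": 13,"ax": 0,"ay": 0,"az": 0,"grip": 60},{"tx": -1,"ty": 1,"tz": 14,"ax": -0.01,"ay": 0,"az": 0,"grip": 60},{"tx": -1,"ty": 0,"tz": 14,"ax": 0,"ay": -0.01,"az": 0,"grip": 60},{"tx": 0,"ty": 0,"tz": 14,"ax": 0,"ay": 0,"az": 0,"grip": 60},{"tx": 0,"ty": 0,"tz": 0,"ax": 0,"ay": 0,"az": 0,"grip": 60}]'

```text
t: 11.8
tool_pos: [0.5144, 0.2515, 0.106]
orientation: [-0.275, -3.128, 0.003]
force: [-0.1, 0.2, -0.4]
opening: 0.0711
```

step_arm --targets '[{"tx": 0,"ty": 0,"tz": 0,"ax": 0,"ay": 0,"az": 0,"grip": 150},{"tx": 0,"ty": 0,"tz": 0,"ax": 0,"ay": 0,"az": 0,"grip": 200},{"tx": 0,"ty": 0,"tz": 0,"ax": 0,"ay": 0,"az": 0,"grip": 255},{"tx": 0,"ty": 0,"tz": 0,"ax": 0,"ay": 0,"az": 0,"grip": 255},{"tx": 0,"ty": 0,"tz": 0,"ax": 0,"ay": 0,"az": 0,"grip": 255}]' --squeeze 20

```text
t: 12.3
tool_pos: [0.5168, 0.2524, 0.1101]
orientation: [0.274, 3.125, 0.001]
force: [-0.2, 0.1, -0.6]
opening: 0.0357
```

```bash
python3 - <<'E'
from plant import robot
from h import *
s,p,R=now();print(s["t"],p,s["opening"],s["force"],R.as_matrix().round(3))
u=np.array([np.cos(np.radians(-10)),np.sin(np.radians(-10)),0])
print("rack x tcp",(p-[.606,.2368,0])@u)
rows(p,R,p+.05*u,R,mm=5,grip=255)
E
```

```text
12.3 [0.51681349 0.25244246 0.11008778] 0.035731008853124524 [-0.21029364  0.09314573 -0.61402597] [[-0.985  0.174  0.005]
 [ 0.174  0.985  0.   ]
 [-0.004  0.001 -1.   ]]
rack x tcp -0.09054785083723722
11 [{"tx": -5, "ty": 0, "tz": 0, "ax": 0, "ay": 0, "az": 0, "grip": 255}, {"tx": -4, "ty": 0, "tz": 0, "ax": 0, "ay": 0, "az": 0, "grip": 255}, {"tx": -5, "ty": 0, "tz": 0, "ax": 0, "ay": 0, "az": 0, "grip": 255}, {"tx": -4, "ty": 0, "tz": 0, "ax": 0, "ay": 0, "az": 0, "grip": 255}, {"tx": -5, "ty": 0, "tz": 0, "ax": 0, "ay": 0, "az": 0, "grip": 255}, {"tx": -4, "ty": 0, "tz": 0, "ax": 0, "ay": 0, "az": 0, "grip": 255}, {"tx": -5, "ty": 0, "tz": 0, "ax": 0, "ay": 0, "az": 0, "grip": 255}, {"tx": -4, "ty": 0, "tz": 0, "ax": 0, "ay": 0, "az": 0, "grip": 255}, {"tx": -5, "ty": 0, "tz": 0, "ax": 0, "ay": 0, "az": 0, "grip": 255}, {"tx": -4, "ty": 0, "tz": 0, "ax": 0, "ay": 0, "az": 0, "grip": 255}, {"tx": -5, "ty": 0, "tz": 0, "ax": 0, "ay": 0, "az": 0, "grip": 255}]
end [0.566  0.2437 0.1103] err mm [-0.  -0.   0.2] rot err [0. 0. 0.]
```

Still closing (opening 36 mm), so I'll wait.

step_arm --targets '[{"tx": 0,"ty": 0,"tz": 0,"ax": 0,"ay": 0,"az": 0,"grip": 255},{"tx": 0,"ty": 0,"tz": 0,"ax": 0,"ay": 0,"az": 0,"grip": 255},{"tx": 0,"ty": 0,"tz": 0,"ax": 0,"ay": 0,"az": 0,"grip": 255}]'

```text
t: 12.6
tool_pos: [0.5165, 0.2522, 0.1096]
orientation: [0.274, 3.126, 0.0]
force: [-1.1, -0.3, 1.5]
opening: 0.0127
```

step_arm --targets '[{"tx": 0,"ty": 0,"tz": 0,"ax": 0,"ay": 0,"az": 0,"grip": 255}]'

```text
t: 12.7
tool_pos: [0.5165, 0.2522, 0.1096]
orientation: [0.274, 3.126, 0.0]
force: [-0.5, -0.5, 1.0]
opening: 0.0122
```

step_arm --targets '[{"tx": -3,"ty": 0,"tz": 0,"ax": 0,"ay": 0,"az": 0,"grip": 255},{"tx": -5,"ty": 0,"tz": 0,"ax": 0,"ay": 0,"az": 0,"grip": 255},{"tx": -5,"ty": 0,"tz": 0,"ax": 0,"ay": 0,"az": 0,"grip": 255},{"tx": -5,"ty": 0,"tz": 0,"ax": 0,"ay": 0,"az": 0,"grip": 255},{"tx": -5,"ty": 0,"tz": 0,"ax": 0,"ay": 0,"az": 0,"grip": 255},{"tx": -5,"ty": 0,"tz": 0,"ax": 0,"ay": 0,"az": 0,"grip": 255},{"tx": -5,"ty": 0,"tz": 0,"ax": 0,"ay": 0,"az": 0,"grip": 255}]' --squeeze 25

```text
t: 13.4
tool_pos: [0.5494, 0.2463, 0.1096]
orientation: [0.274, 3.126, 0.0]
force: [-2.7, -3.1, 3.0]
opening: 0.0124
```

step_arm --targets '[{"tx": -3,"ty": 0,"tz": 0,"ax": 0,"ay": 0,"az": 0,"grip": 255},{"tx": -2,"ty": 0,"tz": 0,"ax": 0,"ay": 0,"az": 0,"grip": 255},{"tx": -2,"ty": 0,"tz": 0,"ax": 0,"ay": 0,"az": 0,"grip": 255},{"tx": -2,"ty": 0,"tz": 0,"ax": 0,"ay": 0,"az": 0,"grip": 255},{"tx": -2,"ty": 0,"tz": 0,"ax": 0,"ay": 0,"az": 0,"grip": 255}]'

```text
t: 13.9
tool_pos: [0.5598, 0.2445, 0.1096]
orientation: [0.274, 3.126, 0.0]
force: [-2.6, -4.2, 2.4]
opening: 0.0124
```

```bash
python3 - <<'E'
from plant import robot
import cv2,pickle
from h import *
for n in ("scene",):
    c=robot.read_camera(n); cv2.imwrite(f"pics/{n}8.png",c["frame"]); pickle.dump(c,open(f"{n}8.pkl","wb"))
s,p,R=now();print(s["t"],p,s["opening"],s["force"])
u=np.array([np.cos(np.radians(-10)),np.sin(np.radians(-10)),0]);print((p-[.606,.2368,0])@u)
cv2.imwrite("pics/z8.png",cv2.resize(c["frame"][180:420,250:460],(525,600),interpolation=cv2.INTER_CUBIC))
E
```

```text
13.95 [0.56008104 0.24442915 0.10962934] 0.012315304181854466 [-3.07742602 -4.67856895  1.94533812]
-0.046546134341176264
```

View pics/z8.png

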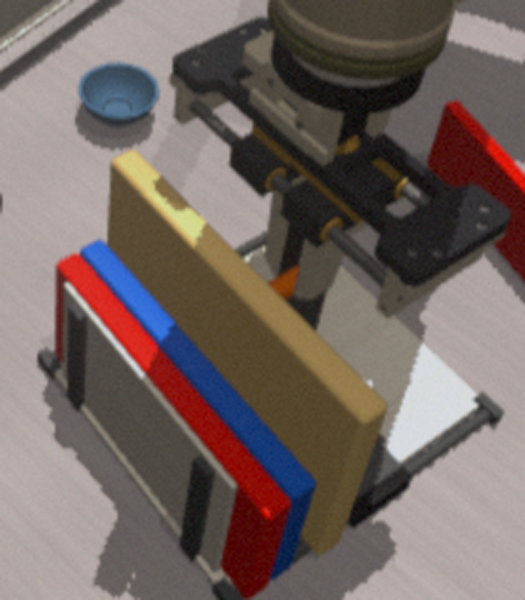

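Contact with the buff board is near. I'll push on in small steps and watch the force, with a slight ty correction for the side load.

step_arm --targets '[{"tx": -2,"ty": -0.5,"tz": 0,"ax": 0,"ay": 0,"az": 0,"grip": 255},{"tx": -2,"ty": 0,"tz": 0,"ax": 0,"ay": 0,"az": 0,"grip": 255},{"tx": -2,"ty": 0,"tz": 0,"ax": 0,"ay": 0,"az": 0,"grip": 255},{"tx": -2,"ty": 0,"tz": 0,"ax": 0,"ay": 0,"az": 0,"grip": 255}]'

```text
t: 14.35
tool_pos: [0.5676, 0.2431, 0.1097]
orientation: [0.274, 3.126, 0.001]
force: [-5.5, -0.8, 2.0]
opening: 0.0126
```

step_arm --targets '[{"tx": -2,"ty": 0,"tz": 0,"ax": 0,"ay": 0,"az": 0,"grip": 255},{"tx": -2,"ty": 0,"tz": 0,"ax": 0,"ay": 0,"az": 0,"grip": 255}]'

```text
t: 14.55
tool_pos: [0.5708, 0.2425, 0.1096]
orientation: [0.274, 3.128, 0.001]
force: [-7.1, -0.1, 3.7]
opening: 0.0124
```

step_arm --targets '[{"tx": -1,"ty": 0,"tz": 0,"ax": 0,"ay": 0,"az": 0,"grip": 255},{"tx": -1,"ty": 0,"tz": 0,"ax": 0,"ay": 0,"az": 0,"grip": 255}]'

```text
t: 14.75
tool_pos: [0.5728, 0.2422, 0.1097]
orientation: [0.274, 3.128, 0.001]
force: [-7.3, -0.7, 4.6]
opening: 0.0124
```

```bash
python3 - <<'E'
from plant import robot
import cv2,pickle
from h import *
for n in ("scene",):
    c=robot.read_camera(n); cv2.imwrite(f"pics/{n}9.png",c["frame"]); pickle.dump(c,open(f"{n}9.pkl","wb"))
s,p,R=now();print(s["t"],p,s["opening"],s["force"])
u=np.array([np.cos(np.radians(-10)),np.sin(np.radians(-10)),0]);print((p-[.606,.2368,0])@u)
cv2.imwrite("pics/z9.png",cv2.resize(c["frame"][180:420,250:460],(525,600),interpolation=cv2.INTER_CUBIC))
E
```

```text
14.8 [0.57295824 0.24209881 0.10964932] 0.012310366258567107 [-5.72193665 -0.30883706  3.05350251]
-0.03345990673165446
```

View pics/z9.png

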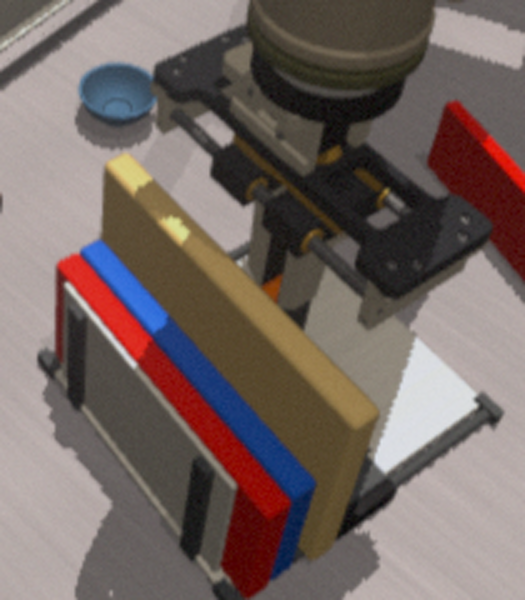

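step_arm --targets '[{"tx": -1,"ty": 0,"tz": 0,"ax": 0,"ay": 0,"az": 0,"grip": 255},{"tx": -1,"ty": 0,"tz": 0,"ax": 0,"ay": 0,"az": 0,"grip": 255}]'

```text
t: 15.0
tool_pos: [0.5748, 0.2418, 0.1097]
orientation: [0.274, 3.128, 0.001]
force: [-6.7, 0.7, 3.4]
opening: 0.0127
```

step_arm --targets '[{"tx": -1,"ty": 0,"tz": 0,"ax": 0,"ay": 0,"az": 0,"grip": 255},{"tx": -1,"ty": 0,"tz": 0,"ax": 0,"ay": 0,"az": 0,"grip": 255}]'

```text
t: 15.2
tool_pos: [0.5767, 0.2414, 0.1096]
orientation: [0.274, 3.128, 0.001]
force: [-6.4, -0.1, 3.4]
opening: 0.0124
```

step_arm --targets '[{"tx": -1,"ty": 0,"tz": 0,"ax": 0,"ay": 0,"az": 0,"grip": 255}]'

```text
t: 15.3
tool_pos: [0.5777, 0.2412, 0.1096]
orientation: [0.274, 3.128, 0.001]
force: [-6.5, -0.5, 3.5]
opening: 0.0125
```

step_arm --targets '[{"tx": -1,"ty": 0,"tz": 0,"ax": 0,"ay": 0,"az": 0,"grip": 255}]'

```text
t: 15.4
tool_pos: [0.5787, 0.2411, 0.1097]
orientation: [0.274, 3.128, 0.001]
force: [-7.6, 0.7, 1.6]
opening: 0.0123
```

step_arm --targets '[{"tx": -1,"ty": 0,"tz": 0,"ax": 0,"ay": 0,"az": 0,"grip": 255},{"tx": 0,"ty": 0,"tz": 0,"ax": 0,"ay": 0,"az": 0,"grip": 255}]'

```text
t: 15.6
tool_pos: [0.5798, 0.2409, 0.1096]
orientation: [0.274, 3.127, 0.001]
force: [-5.0, 0.7, 2.5]
opening: 0.0128
```

step_arm --targets '[{"tx": -1,"ty": 0,"tz": 0,"ax": 0,"ay": 0,"az": 0,"grip": 255},{"tx": 0,"ty": 0,"tz": 0,"ax": 0,"ay": 0,"az": 0,"grip": 255}]'

```text
t: 15.8
tool_pos: [0.5808, 0.2407, 0.1096]
orientation: [0.274, 3.127, 0.001]
force: [-6.2, -0.7, 3.7]
opening: 0.0122
```

step_arm --targets '[{"tx": -1,"ty": 0,"tz": 0,"ax": 0,"ay": 0,"az": 0,"grip": 255},{"tx": 0,"ty": 0,"tz": 0,"ax": 0,"ay": 0,"az": 0,"grip": 255}]'

```text
t: 16.0
tool_pos: [0.5818, 0.2405, 0.1097]
orientation: [0.274, 3.127, 0.001]
force: [-6.5, -0.3, 2.4]
opening: 0.0122
```

step_arm --targets '[{"tx": -1,"ty": 0,"tz": 0,"ax": 0,"ay": 0,"az": 0,"grip": 255},{"tx": 0,"ty": 0,"tz": 0,"ax": 0,"ay": 0,"az": 0,"grip": 255}]'

```text
t: 16.2
tool_pos: [0.5823, 0.2404, 0.1097]
orientation: [0.274, 3.128, 0.001]
force: [-8.0, -0.1, 4.0]
opening: 0.0128
```

```bash
python3 - <<'E'
from plant import robot
import cv2,pickle
from h import *
for n in ("scene",):
    c=robot.read_camera(n); cv2.imwrite(f"pics/{n}10.png",c["frame"]); pickle.dump(c,open(f"{n}10.pkl","wb"))
s,p,R=now();print(s["t"],p,s["opening"],s["force"])
u=np.array([np.cos(np.radians(-10)),np.sin(np.radians(-10)),0]);print((p-[.606,.2368,0])@u)
cv2.imwrite("pics/z10.png",cv2.resize(c["frame"][180:420,250:460],(525,600),interpolation=cv2.INTER_CUBIC))
E
```

```text
16.25 [0.58230373 0.24043468 0.10964764] 0.012707809289639153 [-8.09010402  0.13907679  4.31824254]
-0.023967427982536905
```

View pics/z10.png

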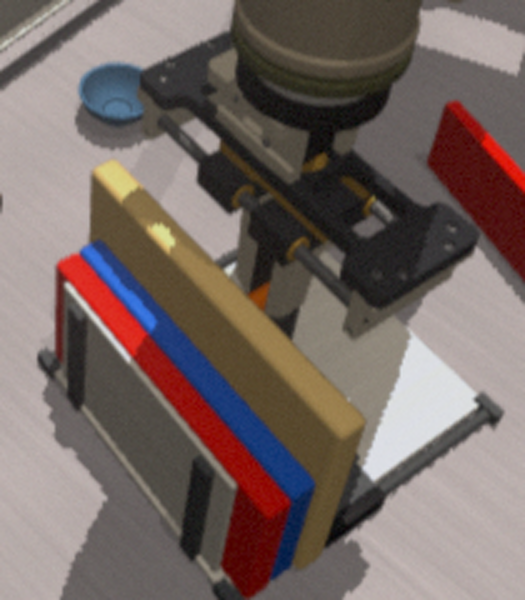

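step_arm --targets '[{"tx": -1,"ty": 0,"tz": 0,"ax": 0,"ay": 0,"az": 0,"grip": 255},{"tx": 0,"ty": 0,"tz": 0,"ax": 0,"ay": 0,"az": 0,"grip": 255}]'

```text
t: 16.45
tool_pos: [0.5827, 0.2404, 0.1096]
orientation: [0.274, 3.13, 0.001]
force: [-11.9, -1.0, 6.2]
opening: 0.0122
```

step_arm --targets '[{"tx": -1,"ty": 0,"tz": 0,"ax": 0,"ay": 0,"az": 0,"grip": 255},{"tx": 0,"ty": 0,"tz": 0,"ax": 0,"ay": 0,"az": 0,"grip": 255}]'

```text
t: 16.65
tool_pos: [0.583, 0.2403, 0.1096]
orientation: [-0.273, -3.128, -0.0]
force: [-13.6, 0.3, 8.4]
opening: 0.0126
```

step_arm --targets '[{"tx": -1,"ty": 0,"tz": 0,"ax": 0,"ay": 0,"az": 0,"grip": 255},{"tx": 0,"ty": 0,"tz": 0,"ax": 0,"ay": 0,"az": 0,"grip": 255}]'

```text
t: 16.85
tool_pos: [0.5831, 0.2403, 0.1096]
orientation: [-0.273, -3.127, -0.0]
force: [-19.2, -0.7, 10.7]
opening: 0.0124
```

The push has stalled at about 20 N, so the row is snug. I'll take off the preload, release and lift clear to check.

step_arm --targets '[{"tx": 1.5,"ty": 0,"tz": 0,"ax": 0,"ay": 0,"az": 0,"grip": 255},{"tx": 0,"ty": 0,"tz": 0,"ax": 0,"ay": 0,"az": 0,"grip": 255}]'

```text
t: 17.05
tool_pos: [0.583, 0.2403, 0.1096]
orientation: [0.273, 3.13, 0.0]
force: [-11.2, 0.9, 6.5]
opening: 0.0122
```

step_arm --targets '[{"tx": 0,"ty": 0,"tz": 0,"ax": 0,"ay": 0,"az": 0,"grip": 205},{"tx": 0,"ty": 0,"tz": 0,"ax": 0,"ay": 0,"az": 0,"grip": 190},{"tx": 0,"ty": 0,"tz": 0,"ax": 0,"ay": 0,"az": 0,"grip": 150},{"tx": 0,"ty": 0,"tz": 0,"ax": 0,"ay": 0,"az": 0,"grip": 120},{"tx": 0,"ty": 0,"tz": 0,"ax": 0,"ay": 0,"az": 0,"grip": 120}]'

```text
t: 17.55
tool_pos: [0.5851, 0.2397, 0.1099]
orientation: [0.274, 3.125, 0.001]
force: [0.2, 0.0, -0.2]
opening: 0.0434
```

step_arm --targets '[{"tx": 0,"ty": 0,"tz": -15,"ax": 0,"ay": 0,"az": 0,"grip": 120},{"tx": 0,"ty": 0,"tz": -25,"ax": 0,"ay": 0,"az": 0,"grip": 120},{"tx": 0,"ty": 0,"tz": -35,"ax": 0,"ay": 0,"az": 0,"grip": 120},{"tx": 10,"ty": 0,"tz": -40,"ax": 0,"ay": 0,"az": 0,"grip": 120},{"tx": 20,"ty": 0,"tz": -40,"ax": 0,"ay": 0,"az": 0,"grip": 120},{"tx": 35,"ty": 0,"tz": -25,"ax": 0,"ay": 0,"az": 0,"grip": 120},{"tx": 40,"ty": 0,"tz": 0,"ax": 0,"ay": 0,"az": 0,"grip": 120},{"tx": 40,"ty": 0,"tz": 0,"ax": 0,"ay": 0,"az": 0,"grip": 120},{"tx": 0,"ty": 0,"tz": 0,"ax": 0,"ay": 0,"az": 0,"grip": 120}]'

```text
t: 18.45
tool_pos: [0.4381, 0.266, 0.2912]
orientation: [0.27, 3.126, 0.003]
force: [0.2, -0.5, 0.9]
opening: 0.0488
```

```bash
python3 - <<'E'
from plant import robot
import cv2,pickle
from h import *
for n in ("scene","top","wrist"):
    c=robot.read_camera(n); cv2.imwrite(f"pics/{n}11.png",c["frame"]); pickle.dump(c,open(f"{n}11.pkl","wb"))
s,p,R=now();print(s["t"],p,s["opening"],s["force"])
cv2.imwrite("pics/z11.png",cv2.resize(load("scene11")["frame"][180:420,250:460],(525,600),interpolation=cv2.INTER_CUBIC))
cv2.imwrite("pics/z11t.png",cv2.resize(load("top11")["frame"][130:260,110:240],(600,600),interpolation=cv2.INTER_CUBIC))
E
```

```text
18.6 [0.44191892 0.26507099 0.29053903] 0.04959831327000152 [-0.48166536  0.23060778  0.03002581]
```

View pics/z11.png

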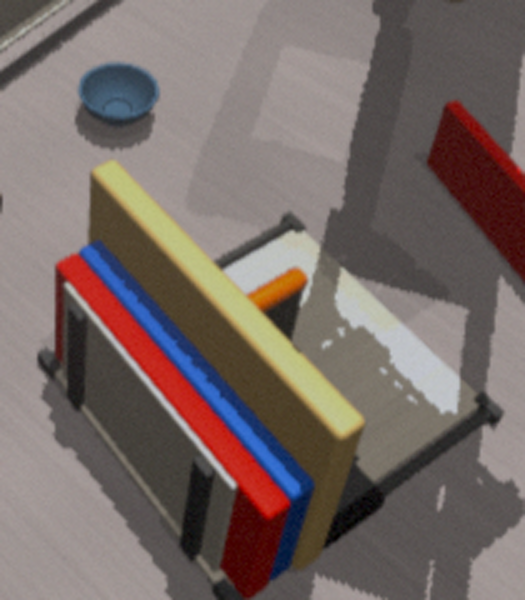

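View pics/z11t.png

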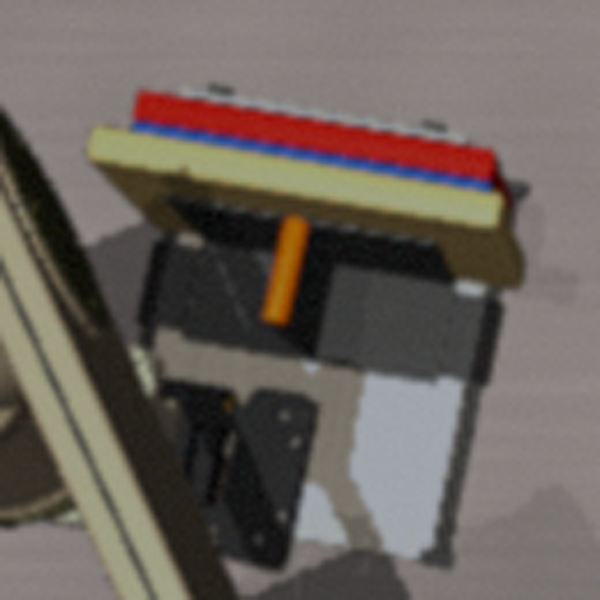

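View pics/wrist11.png

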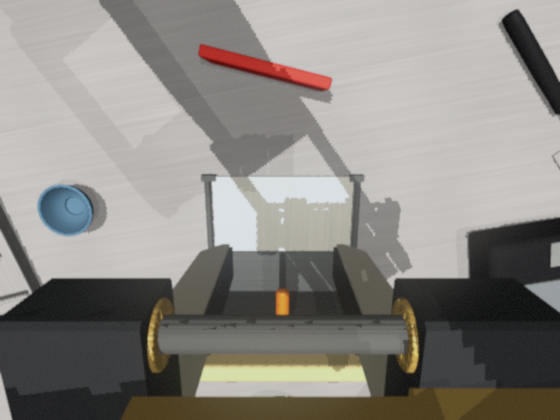

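```bash
python3 - <<'E'
from h import *
np.set_printoptions(precision=4,suppress=True)
u=np.array([np.cos(np.radians(-10)),np.sin(np.radians(-10))]);w=np.array([-u[1],u[0]]);o=np.array([.606,.2368])
k=130/600
z=lambda x,y:((x+.5)*k-.5+110,(y+.5)*k-.5+130)
zs=lambda x,y:((x+.5)*.4-.5+250,(y+.5)*.4-.5+180)
c=load("top11");s=load("scene11")
def f(n,a): d=a[:2]-o;print(n,(d@u).round(4),(d@w).round(4))
for n,a in(("grip front end",onz(c,z(296,218),.122)),("grip back end",onz(c,z(277,322),.122)),
 ("buff near L",onz(c,z(90,156),.158)),("buff near R",onz(c,z(500,226),.158)),("buff far L",onz(c,z(95,129),.158)),("buff far R",onz(c,z(503,193),.158)),
 ("red far L",onz(c,z(138,92),.108)),("red far R",onz(c,z(495,150),.108)),("endplate far",onz(c,z(330,118),.1)),
 ("sc buff near R",onz(s,zs(362,425),.158)),("sc buff near L",onz(s,zs(115,162),.158)),("sc buff far L",onz(s,zs(93,178),.158)),("sc buff far R",onz(s,zs(340,440),.158)),
 ("sc buff bottom far R corner",onz(s,zs(303,570),.008)),("sc grip back",onz(s,zs(300,272),.118)),
 ("sc blue near R",onz(s,zs(313,488),.108)),("sc blue far R",onz(s,zs(290,500),.108)),("sc red far R",onz(s,zs(265,515),.108))): f(n,a)
for n in("top0","top11"):
    q=load(n);ff=cv2.cvtColor(q["frame"],cv2.COLOR_BGR2HSV);m=cv2.inRange(ff,(3,150,60),(20,255,255))[170:240,140:200]
    M=cv2.moments(m);a=onz(q,(M["m10"]/M["m00"]+140,M["m01"]/M["m00"]+170),.119);f(n+" grip centroid",a)
E
```

```text
grip front end 0.0053 -0.0008
grip back end -0.0521 -0.0024
buff near L 0.0116 0.1037
buff near R 0.0112 -0.1143
buff far L 0.0263 0.1043
buff far R 0.0288 -0.1125
red far L 0.0631 0.1018
red far R 0.0642 -0.0963
endplate far 0.0687 -0.0026
sc buff near R 0.0157 0.107
sc buff near L 0.0128 -0.1077
sc buff far L 0.0318 -0.1043
sc buff far R 0.0307 0.1069
sc buff bottom far R corner 0.0253 0.1065
sc grip back -0.0505 -0.0013
sc blue near R 0.0346 0.1028
sc blue far R 0.0492 0.101
sc red far R 0.0654 0.1
top0 grip centroid -0.0897 -0.0005
top11 grip centroid -0.0226 -0.0004
```

The measurements agree. The buff board fills rack x of about 12–31 mm, the bookend moved 67 mm to about 0.082, and the row stands square. I'll hand the job in.

```bash
python3 - <<'E'
from plant import robot
print(robot.close_job())
E
```

```text
the job is handed in; nothing more can be done
None
```

The job is handed in at about 18.6 s of the 48 s allowed. The buff board stands in the rack between the blue board and the bookend, and the bookend is pushed up until the row is snug. `close_job` reports no verdict, so what follows is from my own checks.

**What I did:** I gripped the buff board on its free top edge along its 30° lean and lifted it straight out. I turned it upright, set it on the rack base (contact at the predicted height) and released it. Then I pinched the bookend's orange grip and slid it about 67 mm, until it stalled at about 20 N, before relieving the push, releasing and backing off.

**Last checks:**

| Check | Measured | Needed |
|---|---|---|
| Buff board position along the rack | x about 12–31 mm | 12–32 mm when snug |
| Centring across the rack | within about 5 mm | 50 mm |
| Bookend | about 0.082, inferred from its travel | above 0.076 |
| Blue and red boards | standing square in the pictures | standing |
| Dish | where it was, by eye | not moved |
| Arm | clear of everything, force about 0 N | touching nothing |

**Where readings disagreed:**
- **Bookend position:** the grip bar's absolute position reads about 5 mm farther along than 0.082 implies. The same offset fits the starting position, so I took it as a calibration or height bias and relied on the travel.
- **Board upright:** one rough corner reading in the scene view suggested a lean of up to about 2°, inside the 5° limit. I put it down to the rounded corner.
- **Knife:** I did not measure it again at the end; the arm and board passed well above it.

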